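# Spread the stem blanks over the annealing tray

### The job

Pull the red-handled pin that locks the tray's gate and hang it upright in the brass fork beside it, then slide the gate all the way to the other end of the tray, away from the heap. Spread the heaped brass blanks out over the firebrick floor in one even layer, one lying on each of the six tiles and none touching another, setting them down rather than dropping them. Keep the blanks in the tray and leave the chalice, the punch pot and the mallet alone.

Things in the scene. Friction and masses are not known exactly. Their poses are not given: they have to be found in the camera images.
- tray: fixed steel annealing tray. Origin under its centre on the bench, z up, y along its length, x across (away from the robot; yaw within 0.25 rad). Inside 200 mm (x) by 310 mm (y); floor of six firebrick tiles, light and darker by turns, 2 across x by 3 along y, each 100 by 103 mm, top 16 mm above the bench; walls 6 mm thick, rims 36 mm above the bench
- gate (a joint): aluminium gate across the tray, 10 mm thick, 56 mm high, sliding along it. 0 when pinned (centre line at tray y = +6 mm); grows towards tray -y; 0.156 m fully open, flat to the -y end wall. Stays where left; slides with 1.5 N. Its ear (44 x 44 x 8 mm, top 48 mm above the bench) overhangs the -x rim and is locked by the pin
- gate_grip (a point): centre of the top of the gate's wooden grip, 84 mm above the bench, at tray x = 0; moves with the gate. Grip 50 mm along tray x, 22 mm along tray y, 28 mm high, sides free
- pin: steel drop pin, 73 mm tall, 0.06 to 0.11 kg. Origin at the underside of its collar, z up. Shank below: 12 mm diameter, 34 mm long. Collar 30 mm diameter, 5 mm thick; on it the red grip, 24 mm diameter, 34 mm high (5 to 39 mm above the origin). Starts upright through the gate's ear into the lug's bore, collar on the ear (origin 48 mm above the bench); lift 40 mm to clear
- bore (a point): mouth of the 16 mm bore in the lug outside the tray's -x wall, under the gate's ear (hole also 16 mm): tray x = -129 mm, y = +6 mm, 36 mm above the bench; axes as the tray
- notch (a point): parking place in the brass fork, tray x = -129 mm, y = +96 mm: midway between the prongs, level with their tops, 44 mm above the bench; axes as the tray. Prongs along x, 8 mm thick; slot 18 mm wide, open above, below and at its -x end; it runs 17 mm to +x and 23 mm to -x of this point. Parked pin: shank in the slot, collar on both prongs, origin at this point
- tile_near1 (a point): centre of the top of a floor tile, axes as the tray: row at tray -x (nearer the robot), at the -y end, where the open gate stands (it then covers 10 mm of the tile)
- tile_near2 (a point): centre of the top of a floor tile, axes as the tray: row at tray -x (nearer the robot), middle
- tile_near3 (a point): centre of the top of a floor tile, axes as the tray: row at tray -x (nearer the robot), at the +y end, where the heap starts
- tile_far1 (a point): centre of the top of a floor tile, axes as the tray: row at tray +x (farther), at the -y end, where the open gate stands (it then covers 10 mm of the tile)
- tile_far2 (a point): centre of the top of a floor tile, axes as the tray: row at tray +x (farther), middle
- tile_far3 (a point): centre of the top of a floor tile, axes as the tray: row at tray +x (farther), at the +y end, where the heap starts
- blank1: one of six identical cast brass stem blanks, 70 mm long, 0.34 to 0.50 kg: square 30 x 30 mm end blocks 18 mm long, at mid-length a like block 20 mm long, between them round waists 22 mm in diameter. Origin at its centre (15 mm above what it lies on), x along its length. Starts on the tray floor in the heap, roughly along tray x, at the +y end in the near row
- blank2: brass stem blank, same as blank1. Starts on the floor at the +y end, in line with blank1, about 14 mm from its end
- blank3: brass stem blank, same as blank1. Starts on the floor beside blank1 and parallel to it, nearer the gate, about 34 mm clear between them
- blank4: brass stem blank, same as blank1. Starts on the floor beside blank2 and parallel to it, nearer the gate, about 34 mm clear between them
- blank5: brass stem blank, same as blank1. Starts on top of the heap, roughly along tray y, bridging blanks 1 and 3
- blank6: brass stem blank, same as blank1. Starts on top of the heap, roughly along tray y, bridging blanks 2 and 4
- chalice: finished silver chalice, 190 mm tall, foot 110 mm across, standing on the bench to the right; origin under its foot. Leave alone
- punch_pot: brass pot, 70 mm diameter, 80 mm high, with steel punches up to 130 mm high standing in it, on the bench to the right; origin under it. Leave alone
- mallet: wooden mallet lying on the bench to the left, 245 mm long, head 45 x 100 x 48 mm at its +x end; origin on the bench at mid-length. Leave alone
Not all that is in view belongs to the job. What is shaped like the blank3 but black or green is not meant. Leave any green look-alike of the pin alone.

How it is judged (in metres and radians):
On the way, in this order (a step that is already met when the one before it is completed fails the run):
1. the pin is drawn and hangs upright in the fork (horizontal distance between pin and notch below 0.018 m and z of pin in the frame of notch between -0.004 and 0.004 m and y of pin in the frame of notch between -0.006 and 0.006 m and angle between pin's own z axis and vertical below 0.15 rad), for 0.2 s.
2. the gate is slid fully open (joint above 0.146 m) (value of joint gate above 0.146 m), for 0.2 s.
At the end, for the whole second after the job is handed in: Pin upright (0.15 rad) in the fork, within 18 mm of the notch point (6 mm across the slot, 4 mm in height), released; gate above 0.146 m; every tile has a blank centred within 46 mm (x) and 47 mm (y) of its centre; all blanks lie flat on the floor, still, touching no other blank (all of step 1 and contact force between the fingers and pin below 0.05 N and value of joint gate above 0.146 m and ((x of blank1 in the frame of tile_near1 between -0.046 and 0.046 m and y of blank1 in the frame of tile_near1 between -0.047 and 0.047 m) or (x of blank2 in the frame of tile_near1 between -0.046 and 0.046 m and y of blank2 in the frame of tile_near1 between -0.047 and 0.047 m) or (x of blank3 in the frame of tile_near1 between -0.046 and 0.046 m and y of blank3 in the frame of tile_near1 between -0.047 and 0.047 m) or (x of blank4 in the frame of tile_near1 between -0.046 and 0.046 m and y of blank4 in the frame of tile_near1 between -0.047 and 0.047 m) or (x of blank5 in the frame of tile_near1 between -0.046 and 0.046 m and y of blank5 in the frame of tile_near1 between -0.047 and 0.047 m) or (x of blank6 in the frame of tile_near1 between -0.046 and 0.046 m and y of blank6 in the frame of tile_near1 between -0.047 and 0.047 m)) and ((x of blank1 in the frame of tile_near2 between -0.046 and 0.046 m and y of blank1 in the frame of tile_near2 between -0.047 and 0.047 m) or (x of blank2 in the frame of tile_near2 between -0.046 and 0.046 m and y of blank2 in the frame of tile_near2 between -0.047 and 0.047 m) or (x of blank3 in the frame of tile_near2 between -0.046 and 0.046 m and y of blank3 in the frame of tile_near2 between -0.047 and 0.047 m) or (x of blank4 in the frame of tile_near2 between -0.046 and 0.046 m and y of blank4 in the frame of tile_near2 between -0.047 and 0.047 m) or (x of blank5 in the frame of tile_near2 between -0.046 and 0.046 m and y of blank5 in the frame of tile_near2 between -0.047 and 0.047 m) or (x of blank6 in the frame of tile_near2 between -0.046 and 0.046 m and y of blank6 in the frame of tile_near2 between -0.047 and 0.047 m)) and ((x of blank1 in the frame of tile_near3 between -0.046 and 0.046 m and y of blank1 in the frame of tile_near3 between -0.047 and 0.047 m) or (x of blank2 in the frame of tile_near3 between -0.046 and 0.046 m and y of blank2 in the frame of tile_near3 between -0.047 and 0.047 m) or (x of blank3 in the frame of tile_near3 between -0.046 and 0.046 m and y of blank3 in the frame of tile_near3 between -0.047 and 0.047 m) or (x of blank4 in the frame of tile_near3 between -0.046 and 0.046 m and y of blank4 in the frame of tile_near3 between -0.047 and 0.047 m) or (x of blank5 in the frame of tile_near3 between -0.046 and 0.046 m and y of blank5 in the frame of tile_near3 between -0.047 and 0.047 m) or (x of blank6 in the frame of tile_near3 between -0.046 and 0.046 m and y of blank6 in the frame of tile_near3 between -0.047 and 0.047 m)) and ((x of blank1 in the frame of tile_far1 between -0.046 and 0.046 m and y of blank1 in the frame of tile_far1 between -0.047 and 0.047 m) or (x of blank2 in the frame of tile_far1 between -0.046 and 0.046 m and y of blank2 in the frame of tile_far1 between -0.047 and 0.047 m) or (x of blank3 in the frame of tile_far1 between -0.046 and 0.046 m and y of blank3 in the frame of tile_far1 between -0.047 and 0.047 m) or (x of blank4 in the frame of tile_far1 between -0.046 and 0.046 m and y of blank4 in the frame of tile_far1 between -0.047 and 0.047 m) or (x of blank5 in the frame of tile_far1 between -0.046 and 0.046 m and y of blank5 in the frame of tile_far1 between -0.047 and 0.047 m) or (x of blank6 in the frame of tile_far1 between -0.046 and 0.046 m and y of blank6 in the frame of tile_far1 between -0.047 and 0.047 m)) and ((x of blank1 in the frame of tile_far2 between -0.046 and 0.046 m and y of blank1 in the frame of tile_far2 between -0.047 and 0.047 m) or (x of blank2 in the frame of tile_far2 between -0.046 and 0.046 m and y of blank2 in the frame of tile_far2 between -0.047 and 0.047 m) or (x of blank3 in the frame of tile_far2 between -0.046 and 0.046 m and y of blank3 in the frame of tile_far2 between -0.047 and 0.047 m) or (x of blank4 in the frame of tile_far2 between -0.046 and 0.046 m and y of blank4 in the frame of tile_far2 between -0.047 and 0.047 m) or (x of blank5 in the frame of tile_far2 between -0.046 and 0.046 m and y of blank5 in the frame of tile_far2 between -0.047 and 0.047 m) or (x of blank6 in the frame of tile_far2 between -0.046 and 0.046 m and y of blank6 in the frame of tile_far2 between -0.047 and 0.047 m)) and ((x of blank1 in the frame of tile_far3 between -0.046 and 0.046 m and y of blank1 in the frame of tile_far3 between -0.047 and 0.047 m) or (x of blank2 in the frame of tile_far3 between -0.046 and 0.046 m and y of blank2 in the frame of tile_far3 between -0.047 and 0.047 m) or (x of blank3 in the frame of tile_far3 between -0.046 and 0.046 m and y of blank3 in the frame of tile_far3 between -0.047 and 0.047 m) or (x of blank4 in the frame of tile_far3 between -0.046 and 0.046 m and y of blank4 in the frame of tile_far3 between -0.047 and 0.047 m) or (x of blank5 in the frame of tile_far3 between -0.046 and 0.046 m and y of blank5 in the frame of tile_far3 between -0.047 and 0.047 m) or (x of blank6 in the frame of tile_far3 between -0.046 and 0.046 m and y of blank6 in the frame of tile_far3 between -0.047 and 0.047 m)) and z of blank1 in the frame of tray between 0.027 and 0.035 m and linear speed of each of blank1, blank2, blank3, blank4, blank5, blank6 below 0.02 m/s and z of blank2 in the frame of tray between 0.027 and 0.035 m and z of blank3 in the frame of tray between 0.027 and 0.035 m and z of blank4 in the frame of tray between 0.027 and 0.035 m and z of blank5 in the frame of tray between 0.027 and 0.035 m and z of blank6 in the frame of tray between 0.027 and 0.035 m and contact force between blank1 and blank2 below 0.05 N and contact force between each of blank1, blank2 and blank3 below 0.05 N and contact force between each of blank1, blank2, blank3 and blank4 below 0.05 N and contact force between each of blank1, blank2, blank3, blank4 and blank5 below 0.05 N and contact force between each of blank1, blank2, blank3, blank4, blank5 and blank6 below 0.05 N).
It fails at once if the silver chalice is moved more than 30 mm or tipped over (distance of chalice from where it was at the start of the episode above 0.03 m or angle between chalice's own z axis and vertical above 0.4 rad).
It fails at once if the pot of punches is moved more than 30 mm or tipped over (distance of punch_pot from where it was at the start of the episode above 0.03 m or angle between punch_pot's own z axis and vertical above 0.4 rad).
It fails at once if the mallet is moved more than 30 mm or tipped over (distance of mallet from where it was at the start of the episode above 0.03 m or angle between mallet's own z axis and vertical above 0.4 rad).
It fails at once if a blank is dropped or thrown: it moves faster than 1 m/s (a free fall of about 50 mm) while the fingers do not touch it ((linear speed of blank1 above 1 m/s and contact force between the fingers and blank1 below 0.01 N) or (linear speed of blank2 above 1 m/s and contact force between the fingers and blank2 below 0.01 N) or (linear speed of blank3 above 1 m/s and contact force between the fingers and blank3 below 0.01 N) or (linear speed of blank4 above 1 m/s and contact force between the fingers and blank4 below 0.01 N) or (linear speed of blank5 above 1 m/s and contact force between the fingers and blank5 below 0.01 N) or (linear speed of blank6 above 1 m/s and contact force between the fingers and blank6 below 0.01 N)).
It fails at once if a blank leaves the tray onto the bench (height (world z) of any of blank1, blank2, blank3, blank4, blank5, blank6 below 0.024 m).
It also fails if it takes over 72 s, if anything falls off the work surface, if the arm or the gripper's body presses on something with over 40 N, if the wrist force passes 120 N, or if a joint passes its speed limit or range.

### The arm

A 6-joint arm with a two-finger parallel gripper is mounted at the origin on the work surface. World frame = base frame: x ahead of the robot, y to its left, z up, the work surface at z = 0. Lengths are in m, angles in degrees, forces in N, time in s.
With the tool pointing down it reaches from about 0.25 to 0.725 m from the base axis. Payload 9.7 kg.
Tool frame: the origin (TCP) lies midway between the tips of the shut fingers; the grasp point (between the pads) lies 19 mm behind it (grip_point_offset is the distance from the TCP to the grasp point, in m); y points along the fingers, z is the direction in which the jaws open and shut, and the axes are right-handed (so a half turn about y gives the same grasp; the last joint's range is limited). The gripper opens to 85 mm and grips with 20 to 120 N. Pads are 22 mm wide; open, the fingers measure 114 mm over their backs; the gripper's body (76 mm by 85 mm) begins 54 mm behind the grasp point. The pads swing forward as they close: fully open they stand 13 mm farther back than shut.
Start: joints at [-65.89, 4.979, 10.078, 95.1, 0, 90], TCP at [0.225, -0.502, 0.203] pointing down, gripper open.
Joint ranges: [-179.16, 179.16], [-48.56, 103.87], [-65.8, 70.77], [-126.05, 130.52], [-82.76, 87.17], [-180, 180]. Speed limits (degrees/s): [127.2, 127.2, 147.25, 180, 180, 180].

### API

Orientations are given as [roll, pitch, yaw] about the fixed x, y, z axes, in that order (R = Rz(yaw) Ry(pitch) Rx(roll)).
In Python, from workcell import get_obs, camera, job_done, grip_point_offset gives the robot as it stands.
- The arm moves only by the tool move_arm, never from a script. Its argument "deltas" is a list that holds one entry, the list of rows, each a list of 4 numbers: the shift along the tool's x, y, z in m, then the turn about the tool's y in degrees. A call has 1 to 5 rows; each row is the pose to reach, as a shift and turn from the pose commanded when the call began, along the tool's axes at that moment; what a row does not reach only later rows make up. A row lasts 1/10 s, in which the tool goes at most 50 mm and 8.59 degrees, less where a joint would pass 70% of its speed; a pose out of reach is approached as far as the arm can. A call with a gripper value outside its range is refused whole. "claw" is the finger opening in m, from 0 to 0.0854, set as the call begins (left out, the last holds). The fingers move at their own pace and stop on an object; "newtons" is the grip in N (left out, the last holds). Time passes only in rows, so rows that repeat a pose let the fingers close. It gives the time, the measured TCP pose, the force and the opening at its end, in the units of the state.
- get_obs(): the state, without advancing time (a new reading comes with each control period).
- camera(name): name is "scene" or "top" or "wrist"; returns a dict with "color" (400x640x3 uint8, blue, green, red), "range_z" (400x640 float32, m along the optical axis (not along the pixel's ray), 0 where there is no reading), "fx", "fy", "cx", "cy" (pixels), "k1" (the pictures are not rectified: a ray, as slopes to the right and down, at radius r is drawn at 1 + k1 r^2 times it, then the intrinsics apply), "T" (4x4, takes a point from camera to world coordinates). Camera axes: x right, y down, z forward; pixel columns grow to the right and rows downward; lengths in m; the calibration is good to about 2 mm. A picture is of the moment at which its call begins.
- job_done(): hands the job in, once; it reports no verdict.
The state is a dict: "time": time; "q": joint angles; "qd": joint speeds; "joint_efforts": joint torques, N m; "ee_pos": TCP position; "tcp_rot": TCP orientation; "wrist_force": force on the tool from outside, world axes, zero at the start; "torque": the same for the moment, N m; "opening": finger opening in m.
Only numpy, scipy, OpenCV 4.12 (cv2) and the standard library are available. Lean on these libraries where they do the work, as an engineer would, in place of code of your own. Each camera call takes 0.05 s, during which the arm holds its last target. There are 200 camera calls.

## Working session

There is one attempt and no reset: what is moved stays moved. The work goes in short steps, Python scripts to look and compute and a tool call to move; the robot and the scene stay as the last step left them, time stands still between calls to the robot, and variables do not carry over. Pictures are saved under pics/ and viewed, about 8 in all and at most 12, crops included, and the job is handed in when it is done.

Besides the shell and the picture viewer there is one more tool, called after ">>>" as name([rows], argument=value, ...), one row to a line, values as JSON. move_arm: Moves the arm, as the interface text tells. Its arguments: {"type":"object","properties":{"deltas":{"type":"array"},"claw":{"type":"number"},"newtons":{"type":"number"}},"required":["deltas"]}

```bash
mkdir -p pics; ls; cat > h.py <<'E'
import numpy as np, cv2
from workcell import get_obs, camera, job_done, grip_point_offset
from scipy.spatial.transform import Rotation as R
def cloud(c):
    h,w=c["range_z"].shape
    u,v=np.meshgrid(np.arange(w),np.arange(h))
    xd=(u-c["cx"])/c["fx"]; yd=(v-c["cy"])/c["fy"]
    x,y=xd.copy(),yd.copy()
    for _ in range(8):
        s=1+c["k1"]*(x*x+y*y); x,y=xd/s,yd/s
    z=c["range_z"]
    P=np.stack([x*z,y*z,z],-1)@c["T"][:3,:3].T+c["T"][:3,3]
    P[z<=0]=np.nan
    return P
E
python3 - <<'E'
from h import *
o=get_obs(); print(o, grip_point_offset)
for n in("top","scene"):
    c=camera(n); cv2.imwrite(f"pics/{n}0.png",c["color"]); np.savez(f"{n}0.npz",**c)
    print(n,c["T"].round(3).tolist(),c["fx"],c["k1"])
E
```

```text
pics
{'time': 0.0, 'q': array([-6.58910559e+01,  5.01039106e+00,  1.00328412e+01,  9.51005604e+01,
       -3.90025324e-04,  8.99990939e+01]), 'qd': array([ 0.02681469,  0.05391985, -0.01558593, -0.01998819,  0.08890497,
        0.00591035]), 'joint_efforts': array([-8.89041730e-04, -5.20394969e+01,  4.64799929e+01,  1.64119672e-02,
       -5.72238790e-07, -1.84013615e-06]), 'ee_pos': array([ 0.22454134, -0.50176352,  0.20237547]), 'tcp_rot': array([-9.00781103e+01, -3.88789669e-04, -1.55890149e+02]), 'wrist_force': array([0.43355486, 0.0919156 , 0.40215172]), 'torque': array([ 0.04210677, -0.0456751 ,  0.00800393]), 'opening': 0.08492698841596935} 0.0187
top [[0.008, -0.985, 0.174, 0.352], [-1.0, -0.013, -0.029, 0.024], [0.031, -0.174, -0.984, 1.193], [0.0, 0.0, 0.0, 1.0]] 398.28292406242133 0.003075018928762537
scene [[0.181, 0.636, -0.75, 1.235], [0.983, -0.122, 0.134, -0.102], [-0.006, -0.762, -0.648, 0.708], [0.0, 0.0, 0.0, 1.0]] 370.6121650627995 -0.00943087367994451
```

View pics/top0.png

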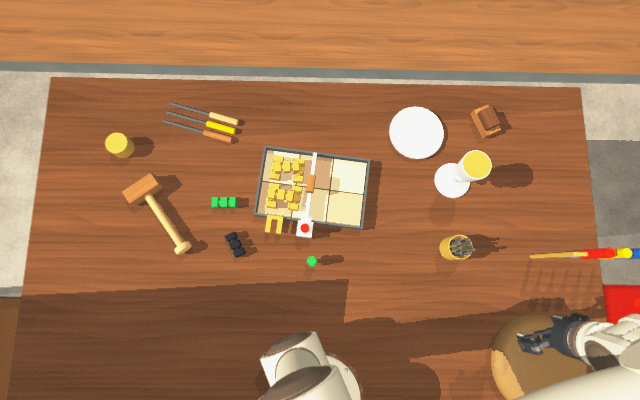

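View pics/scene0.png

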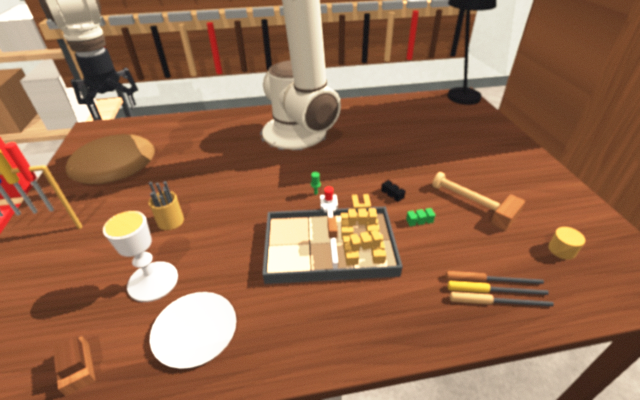

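The top view shows the tray at about (255–370, 148–228): fork at (273,225), red pin at (305,229), gate grip at (311,182), and the heap on the left half. The green pin look-alike is at (312,261). The scene view agrees, with the red pin at (329,195). Next I fit the tray and the parts from both views' depth.

```bash
python3 - <<'E'
from h import *
for n in("top","scene"):
    c=dict(np.load(f"{n}0.npz")); P=cloud(c); hsv=cv2.cvtColor(c["color"],cv2.COLOR_BGR2HSV)
    H,S,V=[hsv[...,i].astype(int) for i in range(3)]
    reg=(P[...,0]>.3)&(P[...,0]<.75)&(P[...,1]>-.15)&(P[...,1]<.3)
    bench=reg&(abs(P[...,2])<.012); print(n,"bench z",np.nanmedian(P[bench][:,2]))
    dark=(V<110)&(S<110)&reg&(P[...,2]>.025)&(P[...,2]<.05)
    k,l,st,ce=cv2.connectedComponentsWithStats(dark.astype(np.uint8),connectivity=8)
    i=1+st[1:,4].argmax(); m=l==i
    r=cv2.minAreaRect(P[m][:,:2].astype(np.float32)); print("rim",r,m.sum(),np.median(P[m][:,2]))
    red=(((H<5)|(H>175))&(S>190)&(V>120))&reg
    q=P[red]; print("red",red.sum(),q.min(0).round(3),q.max(0).round(3),np.median(q,0).round(4))
    fl=reg&(S<110)&(V>150)&(P[...,2]<.03)&(P[...,2]>.005); print("floor z",np.median(P[fl][:,2]))
    hi=reg&(P[...,2]>.07)&~red; q=P[hi]; print("grip",len(q),np.median(q,0).round(4) if len(q) else 0,q.min(0),q.max(0))
E
```

```text
top bench z 0.0010751444425125545
rim ((0.42713579535484314, 0.24322105944156647), (0.06868758797645569, 0.030199376866221428), 28.85500717163086) 222 0.030395607182352125
red 47 [0.461 0.034 0.076] [0.481 0.05  0.092] [0.4699 0.0419 0.0881]
floor z 0.017298170543130764
grip 667 [0.5858 0.0881 0.0774] [0.37091448 0.00747425 0.07009365] [0.66848312 0.14592778 0.09213358]
scene bench z -0.0005833202551152605
rim ((0.6034815311431885, 0.019368976354599), (0.3195190131664276, 0.2098965346813202), 84.0699234008789) 547 0.031001319971349472
red 72 [ 0.347  0.032 -0.003] [0.487 0.077 0.087] [0.4814 0.0421 0.0771]
floor z 0.014424138116618801
grip 681 [0.6057 0.0876 0.0747] [0.37202217 0.00975441 0.07006653] [0.66856428 0.14765349 0.08743989]
```

```bash
cat >> h.py <<'E'
def yawof(o):
    r=o["tcp_rot"]; return r[2] # R=Rz(yaw)Rx(-90)
def plan(p0,y0,segs,step=.045):
    """segs: list of (x,y,z,yaw[,step]); prints calls of <=5 rows in the tool frame of each call's start"""
    rows=[]
    p=np.array(p0,float);y=y0
    for s in segs:
        t=np.array(s[:3],float); st=s[4] if len(s)>4 else step
        n=max(1,int(np.ceil(max(np.linalg.norm(t-p)/st,abs(s[3]-y)/8.2))))
        for k in range(1,n+1): rows.append((p+(t-p)*k/n,y+(s[3]-y)*k/n))
        p,y=t,s[3]
    b,by=np.array(p0,float),y0
    for i in range(0,len(rows),5):
        M=(R.from_euler('z',by,degrees=True)*R.from_euler('x',-90,degrees=True)).as_matrix()
        out=[[round(float(a),4) for a in M.T@(q-b)]+[round(float(-(w-by)),1)] for q,w in rows[i:i+5]]
        print(out)
        b,by=rows[min(i+4,len(rows)-1)]
def planfrom(segs,step=.045):
    o=get_obs(); print("t",round(o["time"],2),o["ee_pos"].round(4),round(yawof(o),2),"q",o["q"].round(1),"open",round(o["opening"],4),"F",o["wrist_force"].round(1)); plan(o["ee_pos"],yawof(o),segs,step)
E
python3 -c "
from h import *
planfrom([(.45,.0,.25,-5.9)])"
```

```text
t 0.1 [ 0.2246 -0.5018  0.2025] -155.89 q [-65.9   5.   10.   95.1  -0.   90. ] open 0.0851 F [-0.3 -0.5 -0.5]
[[-0.0216, -0.0025, -0.0193, -7.9], [-0.0432, -0.005, -0.0385, -15.8], [-0.0649, -0.0075, -0.0578, -23.7], [-0.0865, -0.01, -0.077, -31.6], [-0.1081, -0.0125, -0.0963, -39.5]]
[[-0.0289, -0.0025, -0.0011, -7.9], [-0.0579, -0.005, -0.0023, -15.8], [-0.0868, -0.0075, -0.0034, -23.7], [-0.1157, -0.01, -0.0045, -31.6], [-0.1447, -0.0125, -0.0056, -39.5]]
[[-0.023, -0.0025, 0.0175, -7.9], [-0.0461, -0.005, 0.035, -15.8], [-0.0691, -0.0075, 0.0526, -23.7], [-0.0922, -0.01, 0.0701, -31.6], [-0.1152, -0.0125, 0.0876, -39.5]]
[[-0.0067, -0.0025, 0.0282, -7.9], [-0.0133, -0.005, 0.0564, -15.8], [-0.02, -0.0075, 0.0845, -23.7], [-0.0266, -0.01, 0.1127, -31.6]]
```

>>> move_arm([
  [[0, 0, 0, -8], [0, 0, 0, -16]],
], claw=0.06)

```text
time: 0.3
ee_pos: [0.2246, -0.5019, 0.2027]
tcp_rot: [-90.0, 0.0, -139.6]
wrist_force: [0.2, -0.5, -0.7]
opening: 0.0601
```

```bash
python3 -c "
from h import *
planfrom([(.45,.0,.25,-5.9)]);planfrom([(.45,.0,.25,-185.9)])
c=camera('wrist');o=get_obs();M=R.from_euler('xyz',o['tcp_rot'],degrees=True).as_matrix();print((M.T@(c['T'][:3,3]-o['ee_pos'])).round(3),(M.T@c['T'][:3,:3]).round(2))"
```

```text
t 0.3 [ 0.2246 -0.5019  0.2027] -139.58 q [-65.9   5.   10.1  95.1  -0.   73.7] open 0.0601 F [ 0.2 -0.5 -0.7]
[[-0.0292, -0.0028, -0.0139, -7.9], [-0.0585, -0.0056, -0.0278, -15.7], [-0.0877, -0.0084, -0.0416, -23.6], [-0.1169, -0.0111, -0.0555, -31.5], [-0.1462, -0.0139, -0.0694, -39.3]]
[[-0.0314, -0.0028, 0.0078, -7.9], [-0.0628, -0.0056, 0.0156, -15.7], [-0.0942, -0.0084, 0.0234, -23.6], [-0.1256, -0.0111, 0.0312, -31.5], [-0.1571, -0.0139, 0.0389, -39.3]]
[[-0.0194, -0.0028, 0.0259, -7.9], [-0.0387, -0.0056, 0.0519, -15.7], [-0.0581, -0.0084, 0.0778, -23.6], [-0.0775, -0.0111, 0.1037, -31.5], [-0.0968, -0.0139, 0.1296, -39.3]]
[[0.0014, -0.0028, 0.0323, -7.9], [0.0029, -0.0056, 0.0647, -15.7]]
t 0.3 [ 0.2246 -0.5019  0.2027] -139.58 q [-65.9   5.   10.1  95.1  -0.   73.7] open 0.0601 F [ 0.2 -0.5 -0.7]
[[-0.0382, -0.0036, -0.0181, 3.6], [-0.0765, -0.0073, -0.0363, 7.1], [-0.1147, -0.0109, -0.0544, 10.7], [-0.1529, -0.0146, -0.0726, 14.3], [-0.1912, -0.0182, -0.0907, 17.8]]
[[-0.0308, -0.0036, -0.029, 3.6], [-0.0617, -0.0073, -0.058, 7.1], [-0.0925, -0.0109, -0.0869, 10.7], [-0.1234, -0.0146, -0.1159, 14.3], [-0.1542, -0.0182, -0.1449, 17.8]]
[[-0.0205, -0.0036, -0.037, 3.6], [-0.041, -0.0073, -0.074, 7.1], [-0.0615, -0.0109, -0.1111, 10.7]]
[-0.079 -0.171  0.001] [[ 0.01  0.95  0.31]
 [-0.   -0.31  0.95]
 [ 1.   -0.01 -0.  ]]
```

>>> move_arm([
  [[-0.029, -0.003, -0.014, -7.9], [-0.0585, -0.0055, -0.028, -15.7], [-0.088, -0.0085, -0.0415, -23.6], [-0.117, -0.011, -0.0555, -31.5], [-0.146, -0.014, -0.0695, -39.3]],
])

```text
time: 0.85
ee_pos: [0.2918, -0.3535, 0.2169]
tcp_rot: [-90.0, 0.0, -100.5]
wrist_force: [0.7, 0.4, 0.6]
opening: 0.06
```

>>> move_arm([
  [[-0.0315, -0.003, 0.008, -7.9], [-0.063, -0.0055, 0.0155, -15.7], [-0.094, -0.0085, 0.0235, -23.6], [-0.1255, -0.011, 0.031, -31.5], [-0.157, -0.014, 0.039, -39.3]],
])

```text
time: 1.35
ee_pos: [0.3589, -0.2064, 0.231]
tcp_rot: [-90.0, 0.0, -61.1]
wrist_force: [0.3, 0.3, -0.7]
opening: 0.0602
```

>>> move_arm([
  [[-0.0195, -0.003, 0.026, -7.9], [-0.039, -0.0055, 0.052, -15.7], [-0.058, -0.0085, 0.078, -23.6], [-0.0775, -0.011, 0.104, -31.5], [-0.097, -0.014, 0.13, -39.3]],
])

```text
time: 1.85
ee_pos: [0.4264, -0.0588, 0.245]
tcp_rot: [-90.0, 0.0, -21.8]
wrist_force: [0.9, -0.6, 0.7]
opening: 0.0597
```

>>> move_arm([
  [[0.008, -0.003, 0.04, -7.9], [0.03, -0.0055, 0.08, -15.7], [0.045, -0.0055, 0.105, -15.7], [0.045, -0.0055, 0.105, -15.7]],
])

```text
time: 2.25
ee_pos: [0.509, 0.0225, 0.2489]
tcp_rot: [-90.0, 0.1, -6.3]
wrist_force: [0.5, 0.1, -1.0]
opening: 0.0598
```

```bash
python3 -c "
from h import *
planfrom([])
c=camera('wrist');np.savez('w1.npz',**c);cv2.imwrite('pics/w1.png',c['color']);print(c['fx'],c['T'][:3,3])"
```

```text
t 2.25 [0.509  0.0225 0.2489] -6.29 q [  2.5   0.8  10.9 100.2   0.    8.8] open 0.0598 F [ 0.5  0.1 -1. ]
288.9523853623761 [0.43112166 0.03121078 0.41969963]
```

View pics/w1.png

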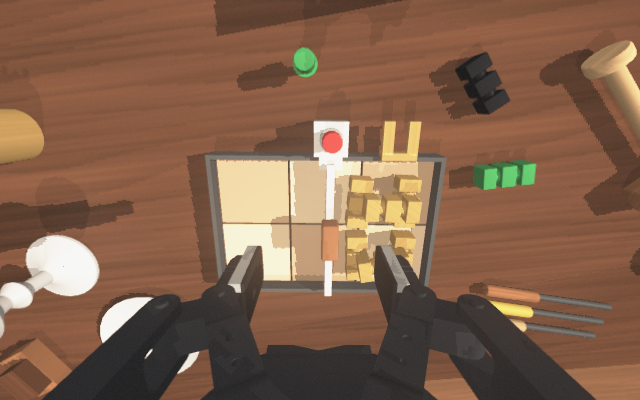

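The wrist view shows the red pin top at (332,142), fork prongs at (389,140) and (415,140), the grip at (331,239), and the tray rim from (207,155) to (443,290). The heap is right of the gate. I'll measure these from depth.

```bash
python3 - <<'E'
from h import *
c=dict(np.load("w1.npz")); P=cloud(c); hsv=cv2.cvtColor(c["color"],cv2.COLOR_BGR2HSV)
H,S,V=[hsv[...,i].astype(int) for i in range(3)]
v,u=np.mgrid[:400,:640]
win=(u>200)&(u<450)&(v>110)&(v<300)
red=((H<5)|(H>175))&(S>190)&(V>120)&win&(P[...,2]>.07)
q=P[red]; print("pin",red.sum(),q.min(0).round(4),q.max(0).round(4),((q.min(0)+q.max(0))/2).round(4))
t=red&(P[...,2]>np.nanmax(q[:,2])-.006); print(" top",t.sum(),P[t].mean(0).round(4))
dark=(V<100)&(S<120)&win&(P[...,2]>.028)&(P[...,2]<.042)&(v<285)
l=P[dark]
# walls: near wall (v~157), left (u~213), right(u~435)
for n,m in(("near",dark&(v<170)&(u>225)&(u<310)),("left",dark&(u<235)&(v>175)&(v<280)),("right",dark&(u>415)&(v>175)&(v<280))):
    a=P[m]; 
    if len(a)>5:
        f=cv2.fitLine(a[:,:2].astype(np.float32),cv2.DIST_HUBER,0,.01,.01).ravel(); print(n,len(a),f.round(4),np.degrees(np.arctan2(f[1],f[0])).round(2),np.median(a,0).round(4))
yel=(H>15)&(H<32)&(S>90)&win&(v<158)&(u>375)&(P[...,2]>.03); a=P[yel]; print("fork",len(a),np.median(a[:,2]),a.min(0).round(4),a.max(0).round(4)); 
kk,lb,st,ce=cv2.connectedComponentsWithStats((yel&(v<148)).astype(np.uint8))
for i in range(1,kk):
    if st[i,4]>20: a=P[lb==i]; print(" prong",st[i,4],a[:,:].mean(0).round(4),a.min(0).round(4),a.max(0).round(4))
g=win&(P[...,2]>.074)&(v>205)&(v<270)&(u>315)&(u<345);a=P[g];print("grip",len(a),a.min(0).round(4),a.max(0).round(4),cv2.minAreaRect(a[:,:2].astype(np.float32)))
f=win&(u<285)&(u>225)&(v>165)&(v<270)&(S<130)&(V>150);print("floor",np.median(P[f][:,2]))
ear=win&(S<40)&(V>180)&(v<160);a=P[ear];print("ear",len(a),cv2.minAreaRect(a[:,:2].astype(np.float32)),np.median(a[:,2]))
E
```

```text
Traceback (most recent call last):
ValueError: zero-size array to reduction operation minimum which has no identity
```

```bash
python3 - <<'E'
from h import *
c=dict(np.load("w1.npz")); P=cloud(c)
print((c["range_z"]>0).mean(), c["range_z"].max(), P[142,332],P[239,331],P[200,260],P[140,389],c["color"][142,332],cv2.cvtColor(c["color"],cv2.COLOR_BGR2HSV)[142,332], c["cx"],c["cy"],c["k1"])
E
```

```text
0.9960546875 1.023596 [0.4714613  0.04252888 0.08662195] [0.59383205 0.02974105 0.08318719] [ 0.5523408  -0.06827121  0.01557386] [0.48217119 0.11691145 0.04348317] [ 94 102 246] [  2 158 246] 318.3837820798786 199.27306220570063 0.003999901117163447
```

```bash
python3 - <<'E'
from h import *
c=dict(np.load("w1.npz")); P=cloud(c); hsv=cv2.cvtColor(c["color"],cv2.COLOR_BGR2HSV)
H,S,V=[hsv[...,i].astype(int) for i in range(3)]
v,u=np.mgrid[:400,:640]
win=(u>200)&(u<450)&(v>110)&(v<300)
t=((H<7)|(H>172))&(S>130)&(V>120)&win&(v<160)&(P[...,2]>.082); print(" pin top",t.sum(),P[t].mean(0).round(4),P[t].min(0).round(4),P[t].max(0).round(4))
dark=(V<110)&(S<120)&win&(P[...,2]>.028)&(P[...,2]<.042)&(v<285)
for n,m in(("near",dark&(v<170)&(u>225)&(u<310)),("left",dark&(u<235)&(v>175)&(v<280)),("right",dark&(u>415)&(v>175)&(v<280))):
    a=P[m]; print(n,len(a))
    if len(a)>5:
        f=cv2.fitLine(a[:,:2].astype(np.float32),cv2.DIST_HUBER,0,.01,.01).ravel(); print(n,len(a),f.round(4),np.degrees(np.arctan2(f[1],f[0])).round(2),np.median(a,0).round(4))
yel=(H>12)&(H<35)&(S>80)&(u>375)&(u<430)&(v>110)&(v<150)&(P[...,2]>.03)
kk,lb,st,ce=cv2.connectedComponentsWithStats(yel.astype(np.uint8))
for i in range(1,kk):
    if st[i,4]>20: a=P[lb==i]; print(" prong",st[i,4],a.mean(0).round(4),a.min(0).round(4),a.max(0).round(4))
g=win&(P[...,2]>.076)&(v>205)&(v<270)&(u>315)&(u<345);a=P[g];print("grip",len(a),cv2.minAreaRect(a[:,:2].astype(np.float32)),np.median(a[:,2]))
f=win&(u<285)&(u>225)&(v>165)&(v<270)&(V>150)&(P[...,2]<.03);print("floor",np.median(P[f][:,2]))
E
```

```text
pin top 310 [0.4719 0.0424 0.0868] [0.4613 0.0313 0.0821] [0.4832 0.0531 0.0888]
near 51
near 51 [ 0.1196  0.9928  0.4879 -0.0251] 83.13 [ 0.489  -0.0162  0.0309]
left 10
left 10 [ 0.9922 -0.1246  0.6264 -0.1384] -7.16 [ 0.6545 -0.1412  0.0332]
right 248
right 248 [ 0.9929 -0.1193  0.6017  0.1772] -6.85 [0.6132 0.176  0.0323]
 prong 355 [0.4759 0.1161 0.0434] [0.4583 0.1077 0.0356] [0.4942 0.1259 0.0467]
 prong 358 [0.4799 0.1475 0.0434] [0.4627 0.1394 0.0359] [0.4976 0.1565 0.0463]
grip 605 ((0.6001899838447571, 0.02742597460746765), (0.021951574832201004, 0.048918332904577255), 82.2454605102539) 0.08369825169076817
floor 0.016003484352382302
```

```bash
cat >> h.py <<'E'
TY=-6.8; TO=np.array([.5995,.0214])
def W(x,y,z,dyaw=0,step=.045):
    c,s=np.cos(np.radians(TY)),np.sin(np.radians(TY)); x/=1000;y/=1000
    return (TO[0]+c*x-s*y,TO[1]+s*x+c*y,z/1000,TY+dyaw,step)
def toT(p):
    c,s=np.cos(np.radians(TY)),np.sin(np.radians(TY)); d=np.asarray(p)[...,:2]-TO
    return np.stack([c*d[...,0]+s*d[...,1],-s*d[...,0]+c*d[...,1]],-1)*1000
E
python3 -c "
from h import *
print(W(-129,6,58),W(-129,96,54))
planfrom([W(-129,6,120),W(-129,6,58,0,.03)])"
```

```text
(np.float64(0.47211787326409577), np.float64(0.04263190496017784), 0.058, -6.8, 0.045) (np.float64(0.4827742304116809), np.float64(0.13199880068976616), 0.054, -6.8, 0.045)
t 2.3 [0.5078 0.0215 0.2494] -6.32 q [  2.4   0.7  10.8 100.3  -0.    8.7] open 0.0598 F [ 0.5 -1.3 -1. ]
[[-0.0094, 0.0323, 0.0043, 0.1], [-0.0189, 0.0647, 0.0085, 0.2], [-0.0283, 0.097, 0.0128, 0.4], [-0.0378, 0.1294, 0.0171, 0.5], [-0.0378, 0.15, 0.0171, 0.5]]
[[0.0, 0.0207, -0.0, -0.0], [0.0, 0.0413, -0.0, -0.0]]
```

>>> move_arm([
  [[-0.0095, 0.032, 0.0045, 0.1], [-0.019, 0.0645, 0.0085, 0.2], [-0.0285, 0.097, 0.013, 0.4], [-0.038, 0.1295, 0.017, 0.5], [-0.038, 0.15, 0.017, 0.5]],
])

```text
time: 2.8
ee_pos: [0.469, 0.041, 0.0985]
tcp_rot: [-90.0, 0.1, -6.9]
wrist_force: [0.8, 0.4, 1.2]
opening: 0.0601
```

>>> move_arm([
  [[0, 0.02, 0, 0], [0, 0.0345, 0, 0], [0, 0.0345, 0, 0]],
])

```text
time: 3.1
ee_pos: [0.4699, 0.0409, 0.0645]
tcp_rot: [-90.0, 0.1, -6.9]
wrist_force: [-0.6, 0.2, 0.3]
opening: 0.06
```

```bash
python3 -c "
from h import *
planfrom([W(-129,6,58,0,.03)])"
```

```text
t 3.1 [0.4699 0.0409 0.0645] -6.89 q [  5.   -6.  -16.2  80.   -0.   11.9] open 0.06 F [-0.6  0.2  0.3]
[[0.002, 0.0065, 0.002, -0.1]]
```

>>> move_arm([
  [[0.002, 0.0065, 0.002, 0], [0.002, 0.0065, 0.002, 0]],
])

```text
time: 3.3
ee_pos: [0.4739, 0.0432, 0.0598]
tcp_rot: [-90.0, -0.0, -6.8]
wrist_force: [0.9, 0.5, -0.5]
opening: 0.0603
```

>>> move_arm([
  [[0, 0, 0, 0], [0, 0, 0, 0], [0, 0, 0, 0], [0, 0, 0, 0]],
], claw=0.01, newtons=40)

```text
time: 3.7
ee_pos: [0.4736, 0.0432, 0.0598]
tcp_rot: [-90.0, -0.0, -6.8]
wrist_force: [-0.1, -0.4, -1.7]
opening: 0.01
```

>>> move_arm([
  [[0, -0.01, 0, 0], [0, -0.03, 0, 0], [0, -0.05, 0, 0], [0, -0.05, 0, 0]],
])

```text
time: 4.1
ee_pos: [0.4749, 0.0433, 0.113]
tcp_rot: [-89.9, -0.3, -6.8]
wrist_force: [-0.3, 0.5, 0.0]
opening: 0.0099
```

```bash
python3 -c "
from h import *
planfrom([W(-129,96,108,0,.03),W(-129,96,75,0,.02)])"
```

```text
t 4.1 [0.4749 0.0433 0.113 ] -6.79 q [  5.2  -6.2 -10.9  85.   -0.   12. ] open 0.0099 F [-0.3  0.5  0. ]
[[-0.0009, 0.0017, 0.0297, 0.0], [-0.0018, 0.0033, 0.0593, 0.0], [-0.0027, 0.005, 0.089, 0.0], [-0.0027, 0.0215, 0.089, 0.0], [-0.0027, 0.038, 0.089, 0.0]]
```

```bash
python3 -c "
from h import *
c=camera('wrist');np.savez('w2.npz',**c);cv2.imwrite('pics/w2.png',c['color'])"
```

```text
(no output)
```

View pics/w2.png

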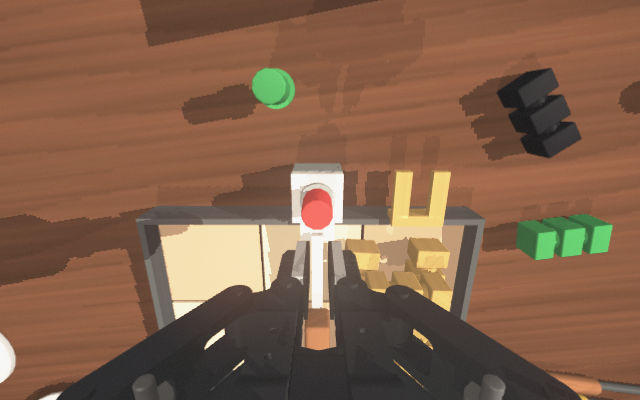

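The pin is still in the ear at (317,210), and the fingers closed beyond it in +x. I'll re-measure the pin from this stationary view.

```bash
python3 - <<'E'
from h import *
c=dict(np.load("w2.npz")); P=cloud(c); hsv=cv2.cvtColor(c["color"],cv2.COLOR_BGR2HSV)
H,S,V=[hsv[...,i].astype(int) for i in range(3)]
v,u=np.mgrid[:400,:640]
m=((H<7)|(H>172))&(S>130)&(V>120)&(u>290)&(u<345)&(v>170)&(v<235)
a=P[m];print(len(a),a.mean(0).round(4),a.min(0).round(4),a.max(0).round(4))
t=m&(P[...,2]>.083);print("top",t.sum(),P[t].mean(0).round(4),u[t].mean(),v[t].mean())
y=(H>12)&(H<35)&(S>80)&(u>385)&(u<455)&(v>160)&(v<208)&(P[...,2]>.038);a=P[y];print("fork",cv2.minAreaRect(a[:,:2].astype(np.float32)),np.median(a[:,2]))
o=get_obs();print(o["ee_pos"],c["T"][:3,3], P[250,303],P[250,333],P[270,300], P[180,317])
# top camera check of gripper/pin
for n in("top",):
    c=camera(n);P=cloud(c);hsv=cv2.cvtColor(c["color"],cv2.COLOR_BGR2HSV);m=((hsv[...,0]<7)|(hsv[...,0]>172))&(hsv[...,1]>150)&(hsv[...,2]>120)&(P[...,0]>.43)&(P[...,0]<.5)&(abs(P[...,1])<.1)
    print(n,m.sum(),P[m].mean(0).round(4) if m.any() else "")
E
```

```text
1010 [nan nan nan] [nan nan nan] [nan nan nan]
top 724 [0.4711 0.0426 0.0867] 316.50828729281767 213.59116022099448
fork ((0.4771684408187866, 0.13271775841712952), (0.04681200906634331, 0.03374282270669937), 83.35391235351562) 0.04379828709700245
[0.47444715 0.04328712 0.11137311] [0.39602763 0.05265289 0.28326753] [0.463456   0.03713468 0.15490843] [0.46521746 0.05191984 0.15491775] [0.46323027 0.03676597 0.17339224] [0.45610251 0.04467289 0.04755025]
top 0
```

```bash
python3 - <<'E'
from h import *
c=dict(np.load("w2.npz")); P=cloud(c)
for v in range(232,300,6): print(v,[ (u,P[v,u].round(3).tolist()) for u in (298,306,328,336)])
cv2.imwrite("pics/w2c.png",cv2.resize(c["color"][160:340,240:400],None,fx=3.3,fy=3.3,interpolation=cv2.INTER_NEAREST))
E
```

```text
232 [(298, [0.516, 0.018, 0.016]), (306, [0.503, 0.029, 0.047]), (328, [0.504, 0.049, 0.048]), (336, [0.521, 0.056, 0.015])]
238 [(298, [0.522, 0.017, 0.017]), (306, [0.508, 0.029, 0.048]), (328, [0.51, 0.048, 0.048]), (336, [0.527, 0.056, 0.016])]
244 [(298, [0.463, 0.034, 0.149]), (306, [0.463, 0.038, 0.149]), (328, [0.466, 0.05, 0.147]), (336, [0.466, 0.054, 0.148])]
250 [(298, [0.463, 0.035, 0.154]), (306, [0.464, 0.039, 0.155]), (328, [0.469, 0.049, 0.148]), (336, [0.466, 0.053, 0.155])]
256 [(298, [0.463, 0.035, 0.161]), (306, [0.463, 0.039, 0.162]), (328, [0.472, 0.049, 0.148]), (336, [0.465, 0.053, 0.161])]
262 [(298, [0.463, 0.035, 0.166]), (306, [0.463, 0.039, 0.167]), (328, [0.475, 0.049, 0.149]), (336, [0.465, 0.053, 0.167])]
268 [(298, [0.463, 0.036, 0.172]), (306, [0.464, 0.039, 0.172]), (328, [0.478, 0.048, 0.15]), (336, [0.465, 0.052, 0.173])]
274 [(298, [0.463, 0.036, 0.177]), (306, [0.463, 0.04, 0.177]), (328, [0.481, 0.048, 0.152]), (336, [0.465, 0.052, 0.177])]
280 [(298, [0.462, 0.037, 0.182]), (306, [0.465, 0.039, 0.178]), (328, [0.484, 0.047, 0.152]), (336, [0.467, 0.052, 0.178])]
286 [(298, [0.462, 0.037, 0.187]), (306, [0.468, 0.039, 0.178]), (328, [0.582, 0.041, 0.017]), (336, [0.469, 0.052, 0.179])]
292 [(298, [0.462, 0.037, 0.191]), (306, [0.471, 0.039, 0.178]), (328, [0.591, 0.04, 0.015]), (336, [0.467, 0.051, 0.186])]
298 [(298, [0.462, 0.037, 0.194]), (306, [0.474, 0.038, 0.179]), (328, [0.598, 0.04, 0.017]), (336, [0.469, 0.051, 0.187])]
```

View pics/w2c.png

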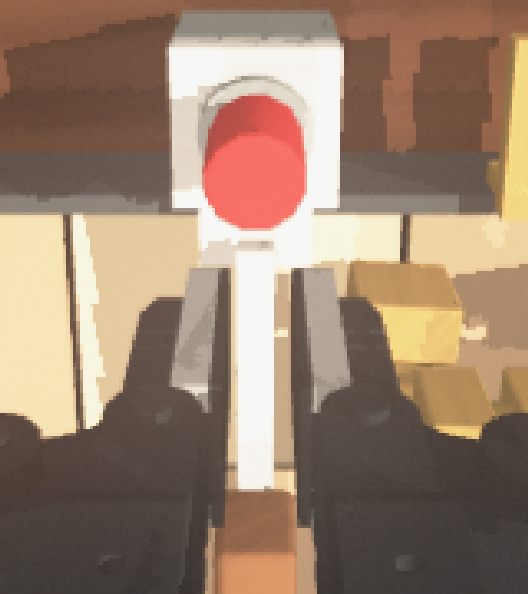

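Both pads are visible with their tips at z ≈ 0.148, while the reported TCP is z = 0.111. So the pads really sit about 36 mm behind the stated TCP: tips at +36 mm, pad centre at about +52 mm. They closed above the pin, so I'll use the measured offset and grasp lower.

```bash
python3 -c "
from h import *
planfrom([(.4715,.0426,.04,-6.8,.04),(.4715,.0426,.020,-6.8,.015)])"
```

```text
t 4.2 [0.4739 0.0432 0.1102] -6.79 q [  5.2  -6.1 -11.2  84.8   0.   12. ] open 0.01 F [ 0.2 -0.3 -1.1]
[[-0.0011, 0.0351, -0.0005, 0.0], [-0.0023, 0.0702, -0.0009, 0.0], [-0.0023, 0.0802, -0.0009, 0.0], [-0.0023, 0.0902, -0.0009, 0.0]]
```

>>> move_arm([
  [[0, 0, 0, 0], [0, 0, 0, 0], [-0.002, 0.02, -0.001, 0], [-0.002, 0.045, -0.001, 0], [-0.002, 0.07, -0.001, 0]],
], claw=0.06)

```text
time: 4.7
ee_pos: [0.4712, 0.0424, 0.0384]
tcp_rot: [-90.0, 0.0, -6.8]
wrist_force: [0.2, 0.1, 0.4]
opening: 0.0601
```

>>> move_arm([
  [[0, 0.01, 0, 0], [0, 0.0195, 0, 0], [0, 0.0195, 0, 0]],
])

```text
time: 5.0
ee_pos: [0.471, 0.0424, 0.0194]
tcp_rot: [-90.0, 0.1, -6.8]
wrist_force: [-0.2, 0.6, -0.1]
opening: 0.0601
```

>>> move_arm([
  [[0, 0, 0, 0], [0, 0, 0, 0], [0, 0, 0, 0], [0, 0, 0, 0]],
], claw=0.01)

```text
time: 5.4
ee_pos: [0.4721, 0.0425, 0.0214]
tcp_rot: [-90.0, -0.1, -6.8]
wrist_force: [-1.1, -0.7, 5.8]
opening: 0.0264
```

>>> move_arm([
  [[0, -0.004, 0, 0], [0, -0.015, 0, 0], [0, -0.03, 0, 0], [0, -0.045, 0, 0], [0, -0.05, 0, 0]],
])

```text
time: 5.9
ee_pos: [0.4725, 0.0426, 0.0728]
tcp_rot: [-90.0, -0.2, -6.8]
wrist_force: [0.4, 0.5, 0.1]
opening: 0.0266
```

```bash
python3 -c "
from h import *
c=camera('wrist');np.savez('w3.npz',**c);cv2.imwrite('pics/w3.png',c['color'][100:320,180:500].repeat(2,0).repeat(2,1))
planfrom([W(-129,96,75,0,.03)])"
```

```text
t 5.95 [0.4726 0.0426 0.0727] -6.79 q [  5.1  -6.1 -15.4  80.6   0.   11.9] open 0.0266 F [ 0.1  0.5 -0.8]
[[-0.0001, -0.0006, 0.0225, 0.0], [-0.0002, -0.0012, 0.045, 0.0], [-0.0003, -0.0018, 0.0675, 0.0], [-0.0004, -0.0023, 0.09, 0.0]]
```

View pics/w3.png

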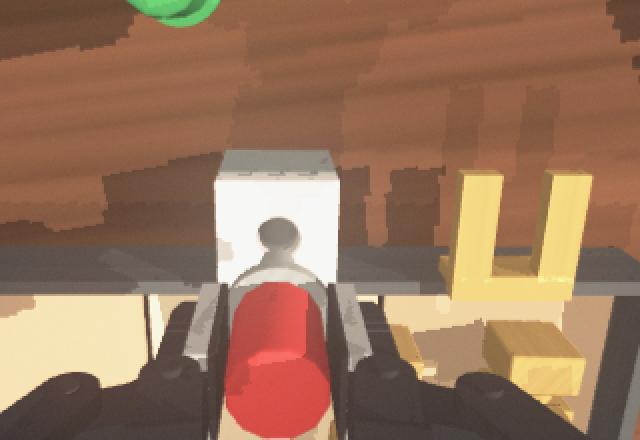

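The pin is out of the ear and held upright; the empty hole shows at (280,235). Next I carry it to the fork.

>>> move_arm([
  [[0, 0, 0.015, 0], [0, 0, 0.04, 0], [0.0005, 0, 0.065, 0], [0.0005, 0, 0.085, 0], [0.0005, 0, 0.09, 0]],
])

```text
time: 6.45
ee_pos: [0.4825, 0.1333, 0.0698]
tcp_rot: [-90.0, 0.0, -6.7]
wrist_force: [0.2, 0.2, -0.9]
opening: 0.0265
```

>>> move_arm([
  [[0, 0, 0, 0], [0, 0.01, 0, 0], [0, 0.02, 0, 0], [0, 0.02, 0, 0]],
])

```text
time: 6.85
ee_pos: [0.4814, 0.1308, 0.048]
tcp_rot: [-90.1, 0.2, -6.8]
wrist_force: [-0.2, -0.2, -1.6]
opening: 0.0262
```

```bash
python3 - <<'E'
from h import *
c=camera('wrist');P=cloud(c);hsv=cv2.cvtColor(c["color"],cv2.COLOR_BGR2HSV);H,S,V=[hsv[...,i].astype(int) for i in range(3)]
v,u=np.mgrid[:400,:640]; reg=(u>200)&(u<440)&(v>120)&(v<330)
t=((H<7)|(H>172))&(S>130)&(V>120)&reg; z=P[t][:,2]; zt=np.nanpercentile(z,95); m=t&(P[...,2]>zt-.004); a=P[m]; print("pin top",m.sum(),a.mean(0).round(4),(a.min(0)+a.max(0))/2,"tray",toT(a.mean(0)))
planfrom([(.4836,.1318,.017,-6.8,.02)])
E
```

```text
pin top 2052 [0.4805 0.1311 0.113 ] [0.48145165 0.13098419 0.1125965 ] tray [-131.1649034    94.79823101]
t 6.9 [0.4818 0.131  0.0489] -6.84 q [ 15.2  -2.  -14.1  78.   -0.   22. ] open 0.0265 F [ 0.3 -0.2 -1.3]
[[0.0009, 0.0159, 0.0005, -0.0], [0.0017, 0.0319, 0.0011, -0.0]]
```

>>> move_arm([
  [[0.0015, 0, 0.001, 0], [0.0015, 0.01, 0.001, 0], [0.0015, 0.02, 0.001, 0], [0.0015, 0.03, 0.001, 0], [0.0015, 0.031, 0.001, 0]],
])

```text
time: 7.4
ee_pos: [0.4837, 0.1324, 0.0177]
tcp_rot: [-90.0, 0.1, -6.8]
wrist_force: [-0.8, 0.1, -0.9]
opening: 0.0268
```

```bash
python3 - <<'E'
from h import *
c=camera('wrist');P=cloud(c);hsv=cv2.cvtColor(c["color"],cv2.COLOR_BGR2HSV);H,S,V=[hsv[...,i].astype(int) for i in range(3)]
v,u=np.mgrid[:400,:640]; reg=(u>200)&(u<440)&(v>120)&(v<330)
t=((H<7)|(H>172))&(S>130)&(V>120)&reg; z=P[t][:,2]; zt=np.nanpercentile(z,95); m=t&(P[...,2]>zt-.004); a=P[m]; print("pin top",m.sum(),a.mean(0).round(4),(a.min(0)+a.max(0))/2,"tray",toT(a.mean(0)))
planfrom([])
E
```

```text
pin top 2058 [0.4826 0.1327 0.0828] [0.48372703 0.13250969 0.08222951] tray [-129.22710271   96.69657337]
t 7.45 [0.4836 0.1324 0.0181] -6.79 q [ 15.3  -1.  -16.6  74.5  -0.   22.1] open 0.0265 F [-0.3  0.1 -1. ]
```

>>> move_arm([
  [[0, 0.001, 0, 0], [0, 0.001, 0, 0]],
])

```text
time: 7.65
ee_pos: [0.4841, 0.1326, 0.018]
tcp_rot: [-90.0, 0.0, -6.8]
wrist_force: [-0.0, 0.9, -0.9]
opening: 0.0264
```

>>> move_arm([
  [[0, 0, 0, 0], [0, 0, 0, 0], [0, 0, 0, 0]],
], claw=0.055)

```text
time: 7.95
ee_pos: [0.4843, 0.1326, 0.0183]
tcp_rot: [-90.0, -0.0, -6.8]
wrist_force: [-0.5, 0.5, -0.0]
opening: 0.055
```

>>> move_arm([
  [[0, -0.015, 0, 0], [0, -0.05, 0, 0], [0, -0.085, 0, 0]],
])

```text
time: 8.25
ee_pos: [0.4837, 0.1325, 0.1048]
tcp_rot: [-90.0, 0.0, -6.8]
wrist_force: [0.8, 0.2, 0.4]
opening: 0.0548
```

```bash
python3 - <<'E'
from h import *
c=camera('wrist');np.savez('w4.npz',**c);P=cloud(c);hsv=cv2.cvtColor(c["color"],cv2.COLOR_BGR2HSV);H,S,V=[hsv[...,i].astype(int) for i in range(3)]
cv2.imwrite('pics/w4.png',c['color'])
v,u=np.mgrid[:400,:640]; reg=(u>200)&(u<440)&(v>120)&(v<330)
t=((H<7)|(H>172))&(S>130)&(V>120)&reg; z=P[t][:,2]; zt=np.nanpercentile(z,95); m=t&(P[...,2]>zt-.004); a=P[m]; print("pin top",m.sum(),a.mean(0).round(4),(a.min(0)+a.max(0))/2,"tray",toT(a.mean(0)))
planfrom([W(0,6,90,0,.045),W(0,6,25,0,.03)])
E
```

```text
pin top 765 [0.4836 0.1329 0.0828] [0.48411809 0.13278454 0.08218592] tray [-128.24795874   96.9670467 ]
t 8.3 [0.4861 0.1331 0.1114] -6.79 q [15.3 -2.7 -7.8 84.4 -0.  22.1] open 0.0549 F [-1.  -0.4  5.2]
[[0.0314, 0.0053, -0.0229, 0.0], [0.0629, 0.0107, -0.0458, 0.0], [0.0943, 0.016, -0.0686, 0.0], [0.1258, 0.0214, -0.0915, 0.0], [0.1258, 0.0431, -0.0915, 0.0]]
[[0.0, 0.0217, -0.0, -0.0], [0.0, 0.0433, -0.0, -0.0]]
```

View pics/w4.png

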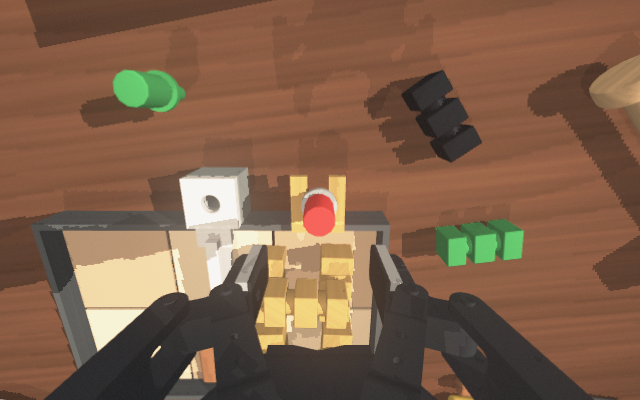

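The pin stands upright in the fork at (319,210), and the empty ear hole is at (211,204). Next is the gate grip.

>>> move_arm([
  [[0.0315, 0.0055, -0.023, 0], [0.063, 0.0105, -0.046, 0], [0.0945, 0.016, -0.0685, 0], [0.126, 0.0215, -0.0915, 0], [0.126, 0.0215, -0.0915, 0]],
], claw=0.04)

```text
time: 8.8
ee_pos: [0.6006, 0.0239, 0.0808]
tcp_rot: [-90.0, 0.0, -7.0]
wrist_force: [-1.1, -0.6, -0.1]
opening: 0.04
```

```bash
python3 - <<'E'
from h import *
planfrom([W(0,6,22,0,.03)])
E
```

```text
t 8.8 [0.6006 0.0239 0.0808] -6.97 q [ 2.3 11.3  3.6 82.3 -0.   9.3] open 0.04 F [-1.1 -0.6 -0.1]
[[-0.0004, 0.0294, 0.0017, -0.1], [-0.0008, 0.0588, 0.0034, -0.2]]
```

>>> move_arm([
  [[-0.0005, 0.015, 0.0035, 0], [-0.0005, 0.035, 0.0035, 0], [-0.0005, 0.056, 0.0035, 0], [-0.0005, 0.058, 0.0035, 0]],
])

```text
time: 9.2
ee_pos: [0.596, 0.0314, 0.0208]
tcp_rot: [-90.0, 0.2, -6.7]
wrist_force: [0.1, 1.1, -1.0]
opening: 0.0401
```

>>> move_arm([
  [[0, 0, 0, 0], [0, 0, 0, 0], [0, 0, 0, 0]],
], claw=0.01)

```text
time: 9.5
ee_pos: [0.5977, 0.0303, 0.0242]
tcp_rot: [-90.0, 0.0, -6.8]
wrist_force: [-4.6, -2.6, -3.6]
opening: 0.021
```

```bash
python3 - <<'E'
from h import *
planfrom([W(0,-151,22,0,.03)])
E
```

```text
t 9.5 [0.5977 0.0303 0.0242] -6.8 q [ 2.9 11.9 -2.  76.2 -0.   9.7] open 0.021 F [-4.6 -2.6 -3.6]
[[0.0005, 0.0004, -0.0266, 0.0], [0.0009, 0.0007, -0.0532, 0.0], [0.0014, 0.0011, -0.0798, 0.0], [0.0019, 0.0014, -0.1064, 0.0], [0.0024, 0.0018, -0.133, 0.0]]
[[0.0005, 0.0004, -0.0266, 0.0]]
```

>>> move_arm([
  [[0, 0, -0.012, 0], [0, 0, -0.04, 0], [0, 0, -0.068, 0], [0, 0, -0.096, 0], [0, 0, -0.122, 0]],
])

```text
time: 10.0
ee_pos: [0.583, -0.0911, 0.0241]
tcp_rot: [-89.9, 0.1, -6.8]
wrist_force: [-3.2, 3.7, -3.5]
opening: 0.0216
```

>>> move_arm([
  [[0, 0, -0.02, 0], [0, 0, -0.031, 0], [0, 0, -0.036, 0], [0, 0, -0.038, 0], [0, 0, -0.038, 0]],
])

```text
time: 10.5
ee_pos: [0.5786, -0.1275, 0.0241]
tcp_rot: [-89.9, 0.1, -6.8]
wrist_force: [-5.6, 5.1, -1.5]
opening: 0.022
```

```bash
python3 - <<'E'
from h import *
planfrom([])
print(toT(get_obs()["ee_pos"]))
E
```

```text
t 10.5 [ 0.5786 -0.1275  0.0241] -6.77 q [-12.5  11.1  -2.9  76.1   0.1  -5.7] open 0.022 F [-5.6  5.1 -1.5]
[  -3.12877792 -150.32692875]
```

>>> move_arm([
  [[0, 0, 0, 0], [0, 0, 0, 0]],
], claw=0.045)

```text
time: 10.7
ee_pos: [0.5803, -0.1286, 0.0248]
tcp_rot: [-90.0, -0.1, -6.8]
wrist_force: [0.8, -1.2, 0.5]
opening: 0.045
```

```bash
python3 - <<'E'
from h import *
o=get_obs(); p=o["ee_pos"]
planfrom([(p[0],p[1],.10,-6.8),W(70,80,240)])
E
```

```text
t 10.7 [ 0.5803 -0.1286  0.0248] -6.78 q [-12.5  11.1  -2.8  75.9   0.   -5.7] open 0.045 F [ 0.8 -1.2  0.5]
[[0.0, -0.0376, 0.0, 0.0], [0.0, -0.0752, 0.0, 0.0], [0.0102, -0.0952, 0.033, 0.0], [0.0204, -0.1152, 0.0661, 0.0], [0.0306, -0.1352, 0.0991, 0.0]]
[[0.0102, -0.02, 0.033, -0.0], [0.0204, -0.04, 0.0661, -0.0], [0.0306, -0.06, 0.0991, -0.0], [0.0407, -0.08, 0.1321, -0.0]]
```

>>> move_arm([
  [[0, -0.025, 0, 0], [0, -0.06, 0, 0], [0.01, -0.09, 0.033, 0], [0.02, -0.115, 0.066, 0], [0.03, -0.135, 0.099, 0]],
])

```text
time: 11.2
ee_pos: [0.6221, -0.0329, 0.1617]
tcp_rot: [-90.0, -0.2, -6.8]
wrist_force: [0.8, -0.5, 0.1]
opening: 0.0449
```

>>> move_arm([
  [[0.01, -0.02, 0.033, 0], [0.02, -0.04, 0.066, 0], [0.03, -0.06, 0.099, 0], [0.041, -0.08, 0.132, 0], [0.041, -0.08, 0.132, 0]],
])

```text
time: 11.7
ee_pos: [0.6794, 0.0964, 0.2411]
tcp_rot: [-89.9, -0.3, -6.6]
wrist_force: [1.0, 0.3, -0.7]
opening: 0.0448
```

```bash
python3 - <<'E'
from h import *
c=camera('wrist');np.savez('w5.npz',**c);cv2.imwrite('pics/w5.png',c['color'])
P=cloud(c); planfrom([])
t=toT(P); z=P[...,2]*1000
g=(z>76)&(z<95)&(abs(t[...,0])<40)&(t[...,1]<-100); print("grip",g.sum(),t[g].mean(0) if g.any() else "")
# heightmap of heap in tray frame, 1mm cells
hm=np.zeros((210,180),np.float32)
ok=np.isfinite(z)&(abs(t[...,0])<100)&(t[...,1]>-20)&(t[...,1]<156)&(z<90)
for (x,y),h in zip(t[ok],z[ok]):
    i,j=int(x+105),int(y+22); hm[i,j]=max(hm[i,j],h)
top=ok&(z>68)
k,l,st,ce=cv2.connectedComponentsWithStats(top.astype(np.uint8))
for i in range(1,k):
    if st[i,4]>60: print("top",st[i,4],cv2.minAreaRect(t[l==i].astype(np.float32)),np.median(z[l==i]))
mid=ok&(z>40)&(z<52)
k,l,st,ce=cv2.connectedComponentsWithStats(mid.astype(np.uint8))
for i in range(1,k):
    if st[i,4]>30: print("low",st[i,4],cv2.minAreaRect(t[l==i].astype(np.float32)),np.median(z[l==i]),st[i,:4])
E
```

```text
t 11.75 [0.6786 0.0944 0.2397] -6.63 q [  7.9  26.8  41.1 104.    0.   14.6] open 0.0449 F [-0.  -0.2  0.2]
grip 1138 [  -0.62244661 -147.83512568]
top 1809 ((-41.44132614135742, 86.05917358398438), (69.25406646728516, 29.754060745239258), 88.1676025390625) 75.68342024458796
top 1438 ((42.53190612792969, 81.45301055908203), (29.967262268066406, 69.94123840332031), 10.1985502243042) 75.69733660259762
low 446 ((-67.7502670288086, 113.43623352050781), (30.023601531982422, 18.237215042114258), 87.17607879638672) 45.800817452039766 [331  41  27  19]
low 1135 ((-40.3949089050293, 47.496002197265625), (29.90227699279785, 69.84660339355469), 86.01009368896484) 45.73350111696317 [274  42  28  66]
low 59 ((-41.22743225097656, 125.58550262451172), (3.8026933670043945, 19.4591121673584), 88.2909164428711) 45.62818363486021 [352  66   5  19]
low 415 ((-16.51141357421875, 111.5163345336914), (29.9652156829834, 19.012557983398438), 86.5335922241211) 45.79094846772175 [329  89  26  18]
low 802 ((43.5132942199707, 47.66037368774414), (70.02403259277344, 30.096359252929688), 1.8170146942138672) 45.713550093244436 [276 119  27  57]
low 479 ((30.859140396118164, 114.48006439208984), (30.08951759338379, 44.575965881347656), 87.02942657470703) 45.8493580516513 [331 119  25  38]
low 344 ((68.2440185546875, 113.01025390625), (29.74985694885254, 20.371360778808594), 89.12459564208984) 45.864449201406394 [329 159  24  17]
```

View pics/w5.png

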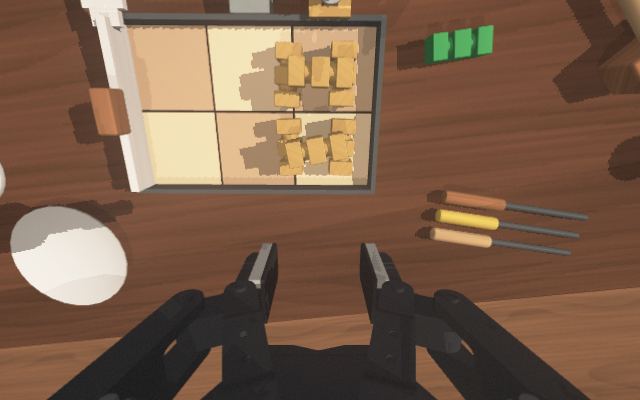

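All six blanks are found. Blanks 5 and 6 are on top at (-41,86) and (43,81) mm in tray coordinates, tops at 76 mm. Blanks 3 and 4 are at y ≈ 47, and blanks 1 and 2 at y ≈ 113, already within their tiles. The gate stands at the -y end.

```bash
python3 - <<'E'
from h import *
planfrom([W(-41.4,82,75,-91.8),W(-41.4,82,45,-91.8)])
E
```

```text
t 11.75 [0.6786 0.0944 0.2397] -6.63 q [  7.9  26.8  41.1 104.    0.   14.6] open 0.0449 F [-0.  -0.2  0.2]
[[-0.0093, 0.0137, 0.0, 7.7], [-0.0185, 0.0274, 0.0001, 15.3], [-0.0278, 0.0412, 0.0001, 23.0], [-0.0371, 0.0549, 0.0001, 30.7], [-0.0464, 0.0686, 0.0002, 38.3]]
[[-0.0073, 0.0137, -0.0057, 7.7], [-0.0146, 0.0274, -0.0114, 15.3], [-0.0219, 0.0412, -0.0172, 23.0], [-0.0292, 0.0549, -0.0229, 30.7], [-0.0365, 0.0686, -0.0286, 38.3]]
[[-0.0022, 0.0137, -0.009, 7.7], [-0.0044, 0.0274, -0.018, 15.3], [-0.0044, 0.0574, -0.018, 15.3]]
```

>>> move_arm([
  [[-0.0093, 0.0137, 0, 7.7], [-0.0185, 0.0275, 0, 15.3], [-0.028, 0.041, 0, 23], [-0.037, 0.055, 0, 30.7], [-0.0465, 0.0685, 0, 38.3]],
], claw=0.055)

```text
time: 12.25
ee_pos: [0.6301, 0.0967, 0.1693]
tcp_rot: [-90.0, -0.0, -45.5]
wrist_force: [0.1, -0.5, 0.3]
opening: 0.0547
```

>>> move_arm([
  [[-0.0073, 0.0137, -0.0057, 7.7], [-0.0146, 0.0275, -0.0115, 15.3], [-0.022, 0.041, -0.017, 23], [-0.029, 0.055, -0.023, 30.7], [-0.0365, 0.0685, -0.0285, 38.3]],
])

```text
time: 12.75
ee_pos: [0.5841, 0.1024, 0.1007]
tcp_rot: [-90.0, -0.0, -83.8]
wrist_force: [0.1, -0.4, 0.1]
opening: 0.0551
```

>>> move_arm([
  [[-0.002, 0.0137, -0.009, 7.7], [-0.0045, 0.02, -0.018, 15.3], [-0.0045, 0.02, -0.018, 15.3], [-0.0045, 0.02, -0.018, 15.3]],
])

```text
time: 13.15
ee_pos: [0.5667, 0.1053, 0.0819]
tcp_rot: [-90.0, 0.0, -98.5]
wrist_force: [0.4, 0.3, -0.8]
opening: 0.0553
```

```bash
python3 - <<'E'
from h import *
planfrom([W(-41.4,82,11,-91.8,.03)])
E
```

```text
t 13.15 [0.5667 0.1053 0.0819] -98.51 q [ 10.5   7.8  -0.2  81.9  -0.  109. ] open 0.0553 F [ 0.4  0.3 -0.8]
[[-0.0009, 0.0236, 0.0004, 0.0], [-0.0017, 0.0473, 0.0007, 0.1], [-0.0026, 0.0709, 0.0011, 0.1]]
```

>>> move_arm([
  [[-0.0025, 0.025, 0.001, 0], [-0.0025, 0.05, 0.001, 0], [-0.0025, 0.068, 0.001, 0], [-0.0025, 0.071, 0.001, 0], [-0.0025, 0.071, 0.001, 0]],
])

```text
time: 13.65
ee_pos: [0.5684, 0.1081, 0.0109]
tcp_rot: [-90.0, -0.0, -98.6]
wrist_force: [0.7, -0.1, 0.0]
opening: 0.055
```

>>> move_arm([
  [[0, 0, 0, 0], [0, 0, 0, 0], [0, 0, 0, 0], [0, 0, 0, 0]],
], claw=0.015, newtons=60)

```text
time: 14.05
ee_pos: [0.5688, 0.1086, 0.0123]
tcp_rot: [-89.9, 0.0, -98.7]
wrist_force: [-2.1, 0.1, 5.7]
opening: 0.0291
```

>>> move_arm([
  [[0, -0.005, 0, 0], [0, -0.02, 0, 0], [0, -0.03, 0, 0], [0, -0.03, 0, 0]],
])

```text
time: 14.45
ee_pos: [0.5694, 0.1086, 0.043]
tcp_rot: [-89.8, 0.1, -98.7]
wrist_force: [0.3, -0.1, -3.7]
opening: 0.0291
```

```bash
python3 - <<'E'
from h import *
planfrom([W(-45,-97,36,-90,.035),W(-45,-97,0,-90,.02)])
c=camera('top');cv2.imwrite('pics/t2.png',c['color'][100:280,200:420].repeat(3,0).repeat(3,1))
E
```

```text
t 14.45 [0.5694 0.1086 0.043 ] -98.69 q [ 10.8   8.7  -3.6  77.6  -0.  109.5] open 0.0291 F [ 0.3 -0.1 -3.7]
[[0.03, 0.0012, 0.0002, -0.3], [0.06, 0.0023, 0.0004, -0.6], [0.0901, 0.0035, 0.0006, -0.9], [0.1201, 0.0047, 0.0008, -1.3], [0.1501, 0.0059, 0.001, -1.6]]
[[0.03, 0.0012, -0.0006, -0.3], [0.03, 0.0192, -0.0006, -0.3], [0.03, 0.0372, -0.0006, -0.3]]
```

>>> move_arm([
  [[0.015, 0, 0, -0.3], [0.045, 0, 0, -0.6], [0.08, 0, 0.0005, -0.9], [0.115, 0, 0.001, -1.3], [0.148, 0, 0.001, -1.6]],
])

```text
time: 15.0
ee_pos: [0.5458, -0.04, 0.04]
tcp_rot: [-90.0, -0.0, -97.1]
wrist_force: [0.5, -0.5, -5.5]
opening: 0.0293
```

>>> move_arm([
  [[0.022, 0, -0.0005, -0.3], [0.032, 0, -0.0005, -0.3], [0.032, 0.02, -0.0005, -0.3], [0.032, 0.04, -0.0005, -0.3], [0.032, 0.045, -0.0005, -0.3]],
])

```text
time: 15.5
ee_pos: [0.5405, -0.0696, -0.007]
tcp_rot: [-90.2, 0.0, -96.8]
wrist_force: [-0.8, -0.1, -4.5]
opening: 0.0295
```

```bash
python3 - <<'E'
from h import *
planfrom([W(-45,-97,-17,-90,.02)]); print(toT(get_obs()["ee_pos"]))
E
```

```text
t 15.5 [ 0.5405 -0.0696 -0.007 ] -96.79 q [ -7.3   5.8 -12.3  72.1   0.   89.5] open 0.0295 F [-0.8 -0.1 -4.5]
[[-0.0004, 0.01, 0.0028, 0.0]]
[-47.79363311 -97.35137308]
```

>>> move_arm([
  [[0, 0.005, 0.001, 0], [0, 0.009, 0.001, 0], [0, 0.0105, 0.001, 0], [0, 0.0105, 0.001, 0]],
])

```text
time: 15.9
ee_pos: [0.5439, -0.0698, -0.0125]
tcp_rot: [-89.9, -0.0, -96.8]
wrist_force: [-7.1, 0.4, 11.1]
opening: 0.0293
```

```bash
python3 - <<'E'
from h import *
planfrom([])
E
```

```text
t 15.9 [ 0.5439 -0.0698 -0.0125] -96.77 q [ -7.3   6.1 -12.7  71.1  -0.   89.5] open 0.0293 F [-7.1  0.4 11.1]
```

>>> move_arm([
  [[0, 0, 0, 0], [0, 0, 0, 0], [0, 0, 0, 0]],
], claw=0.055)

```text
time: 16.2
ee_pos: [0.5439, -0.0698, -0.0143]
tcp_rot: [-89.9, 0.0, -96.8]
wrist_force: [-0.1, -0.1, 0.2]
opening: 0.0552
```

```bash
python3 - <<'E'
from h import *
p=get_obs()["ee_pos"]; planfrom([(p[0],p[1],.085,-96.8),W(42.5,81.5,75,-79.8)])
E
```

```text
t 16.2 [ 0.5439 -0.0698 -0.0143] -96.78 q [ -7.3   6.2 -12.8  71.    0.   89.5] open 0.0552 F [-0.1 -0.1  0.2]
[[0.0, -0.0331, 0.0, 0.0], [0.0, -0.0662, 0.0, 0.0], [0.0, -0.0993, 0.0, 0.0], [-0.0357, -0.0973, 0.0174, -2.0], [-0.0715, -0.0953, 0.0348, -4.1]]
[[-0.0344, 0.002, 0.0199, -2.0], [-0.0688, 0.004, 0.0398, -4.1], [-0.1032, 0.006, 0.0597, -6.1]]
```

>>> move_arm([
  [[0, -0.02, 0, 0], [0, -0.06, 0, 0], [0, -0.098, 0, 0], [-0.0355, -0.098, 0.0175, -2], [-0.0715, -0.098, 0.035, -4.1]],
])

```text
time: 16.7
ee_pos: [0.5881, -0.0029, 0.0853]
tcp_rot: [-89.8, 0.0, -92.7]
wrist_force: [0.5, -0.3, -0.8]
opening: 0.0551
```

>>> move_arm([
  [[-0.0345, 0.002, 0.02, -2], [-0.069, 0.004, 0.04, -4.1], [-0.103, 0.006, 0.0595, -6.1], [-0.103, 0.006, 0.0595, -6.1], [-0.103, 0.006, 0.0595, -6.1]],
])

```text
time: 17.2
ee_pos: [0.6508, 0.0978, 0.0764]
tcp_rot: [-90.1, -0.0, -86.5]
wrist_force: [-1.1, -0.0, -0.1]
opening: 0.055
```

```bash
python3 - <<'E'
from h import *
planfrom([W(42.5,81.5,11,-79.8,.03)])
c=camera('wrist');np.savez('w6.npz',**c);P=cloud(c);t=toT(P);z=P[...,2]*1000
ok=np.isfinite(z)&(abs(t[...,0])<100)&(t[...,1]>-140)&(t[...,1]<20)&(z>25)&(z<90)
k,l,st,ce=cv2.connectedComponentsWithStats(ok.astype(np.uint8))
for i in range(1,k):
    if st[i,4]>100: m=(l==i)&(z>np.nanpercentile(z[l==i],60)-4); print(st[i,4],cv2.minAreaRect(t[m].astype(np.float32)),np.median(z[m]))
top=np.isfinite(z)&(t[...,0]>10)&(t[...,0]<90)&(t[...,1]>30)&(t[...,1]<130)&(z>70)&(z<80); print(top.sum(),t[top].mean(0) if top.any() else '', cv2.minAreaRect(t[top].astype(np.float32)) if top.any() else '')
E
```

```text
t 17.2 [0.6508 0.0978 0.0764] -86.52 q [ 8.6 19.3 12.9 83.6 -0.  95.1] open 0.055 F [-1.1 -0.  -0.1]
[[0.0002, 0.0218, 0.0002, 0.0], [0.0004, 0.0436, 0.0003, 0.1], [0.0006, 0.0654, 0.0005, 0.1]]
515 ((-99.03509521484375, -12.610092163085938), (65.17753601074219, 1.9302806854248047), 89.97260284423828) 32.5357153114723
1447 ((-43.101768493652344, -91.62188720703125), (66.72891998291016, 30.322219848632812), 88.6208724975586) 45.41601462842802
4176 [42.01119336 84.08780496] ((42.4452018737793, 81.60589599609375), (29.883291244506836, 69.90087127685547), 10.45890998840332)
```

>>> move_arm([
  [[0.0005, 0.022, 0, 0], [0.0005, 0.045, 0, 0], [0.0005, 0.063, 0, 0], [0.0005, 0.066, 0, 0], [0.0005, 0.066, 0, 0]],
])

```text
time: 17.75
ee_pos: [0.6504, 0.0956, 0.0114]
tcp_rot: [-90.0, -0.0, -86.7]
wrist_force: [0.0, 0.5, 0.2]
opening: 0.0553
```

>>> move_arm([
  [[0, 0, 0, 0], [0, 0, 0, 0], [0, 0, 0, 0], [0, 0, 0, 0]],
], claw=0.015)

```text
time: 18.15
ee_pos: [0.6515, 0.0964, 0.0129]
tcp_rot: [-89.9, -0.0, -86.6]
wrist_force: [-2.2, -1.6, 6.3]
opening: 0.0295
```

>>> move_arm([
  [[0, -0.005, 0, 0], [0, -0.02, 0, 0], [0, -0.03, 0, 0], [0, -0.03, 0, 0]],
])

```text
time: 18.55
ee_pos: [0.6521, 0.0968, 0.0437]
tcp_rot: [-89.8, 0.0, -86.6]
wrist_force: [-0.2, -0.3, -3.5]
opening: 0.0292
```

```bash
python3 - <<'E'
from h import *
planfrom([W(45,-95,40,-90,.035),W(45,-95,0,-90,.02)])
E
```

```text
t 18.55 [0.6521 0.0968 0.0437] -86.59 q [ 8.4 19.5  9.5 79.8  0.  95. ] open 0.0292 F [-0.2 -0.3 -3.5]
[[0.0289, 0.0006, -0.0049, 1.7], [0.0579, 0.0012, -0.0098, 3.4], [0.0868, 0.0019, -0.0148, 5.1], [0.1158, 0.0025, -0.0197, 6.8], [0.1447, 0.0031, -0.0246, 8.5]]
[[0.0293, 0.0006, -0.0006, 1.7], [0.0293, 0.0206, -0.0006, 1.7], [0.0293, 0.0406, -0.0006, 1.7]]
```

>>> move_arm([
  [[0.015, 0, -0.0025, 1.7], [0.045, 0, -0.0075, 3.4], [0.08, 0.001, -0.0135, 5.1], [0.115, 0.002, -0.0195, 6.8], [0.145, 0.003, -0.0245, 8.5]],
])

```text
time: 19.05
ee_pos: [0.6341, -0.0519, 0.0376]
tcp_rot: [-90.0, -0.0, -95.3]
wrist_force: [0.4, -0.0, -3.7]
opening: 0.0298
```

>>> move_arm([
  [[0.02, 0, -0.0005, 1.7], [0.0295, 0, -0.0005, 1.7], [0.0295, 0.02, -0.0005, 1.7], [0.0295, 0.04, -0.0005, 1.7], [0.0295, 0.045, -0.0005, 1.7]],
])

```text
time: 19.55
ee_pos: [0.6302, -0.0787, -0.0097]
tcp_rot: [-90.2, 0.0, -96.8]
wrist_force: [-1.6, -0.2, -3.9]
opening: 0.0294
```

>>> move_arm([
  [[0, 0.004, 0, 0], [0, 0.008, 0, 0], [0, 0.0095, 0, 0], [0, 0.0095, 0, 0]],
])

```text
time: 19.95
ee_pos: [0.6321, -0.0787, -0.0125]
tcp_rot: [-89.9, -0.0, -96.8]
wrist_force: [-11.8, 1.2, 17.0]
opening: 0.0293
```

```bash
python3 - <<'E'
from h import *
planfrom([]); print(toT(get_obs()["ee_pos"]))
E
```

```text
t 19.95 [ 0.6321 -0.0787 -0.0125] -96.76 q [-7.1 17.9  1.1 73.1  0.  89.7] open 0.0293 F [-11.8   1.2  17. ]
[ 44.25235473 -95.56232073]
```

>>> move_arm([
  [[0, 0, 0, 0], [0, 0, 0, 0], [0, 0, 0, 0]],
], claw=0.05)

```text
time: 20.25
ee_pos: [0.6328, -0.0789, -0.0151]
tcp_rot: [-89.9, 0.0, -96.8]
wrist_force: [-0.4, 0.1, 5.9]
opening: 0.0499
```

```bash
python3 - <<'E'
from h import *
p=get_obs()["ee_pos"]; planfrom([(p[0],p[1],.06,-96.8),W(43.5,47.7,65,1.8),W(43.5,47.7,35,1.8)])
E
```

```text
t 20.25 [ 0.6328 -0.0789 -0.0151] -96.78 q [-7.1 18.   1.  72.9  0.  89.7] open 0.0499 F [-0.4  0.1  5.9]
[[-0.0, -0.0376, 0.0, 0.0], [-0.0, -0.0751, 0.0, 0.0], [-0.0119, -0.0755, -0.0001, -7.6], [-0.0239, -0.076, -0.0002, -15.3], [-0.0358, -0.0764, -0.0004, -22.9]]
[[-0.011, -0.0004, 0.0045, -7.6], [-0.0221, -0.0008, 0.0091, -15.3], [-0.0331, -0.0012, 0.0136, -22.9], [-0.0442, -0.0017, 0.0182, -30.6], [-0.0552, -0.0021, 0.0227, -38.2]]
[[-0.0059, -0.0004, 0.0104, -7.6], [-0.0117, -0.0008, 0.0208, -15.3], [-0.0176, -0.0012, 0.0312, -22.9], [-0.0234, -0.0017, 0.0416, -30.6], [-0.0234, 0.0283, 0.0416, -30.6]]
```

>>> move_arm([
  [[0, -0.025, 0, 0], [0, -0.07, 0, 0], [-0.012, -0.0755, 0, -7.6], [-0.024, -0.076, 0, -15.3], [-0.036, -0.0765, 0, -22.9]],
])

```text
time: 20.75
ee_pos: [0.6367, -0.0428, 0.0609]
tcp_rot: [-89.9, -0.0, -73.6]
wrist_force: [0.0, -0.8, -0.2]
opening: 0.0502
```

>>> move_arm([
  [[-0.011, 0, 0.0045, -7.6], [-0.022, 0, 0.009, -15.3], [-0.033, 0, 0.0135, -22.9], [-0.044, 0, 0.018, -30.6], [-0.055, 0, 0.0225, -38.2]],
])

```text
time: 21.25
ee_pos: [0.6427, 0.0164, 0.0602]
tcp_rot: [-90.0, -0.0, -35.4]
wrist_force: [0.1, -0.0, 1.0]
opening: 0.0503
```

>>> move_arm([
  [[-0.006, 0, 0.0105, -7.6], [-0.0115, 0, 0.021, -15.3], [-0.0175, 0, 0.031, -22.9], [-0.0235, 0, 0.0415, -30.6], [-0.0235, 0, 0.0415, -30.6]],
])

```text
time: 21.75
ee_pos: [0.6478, 0.0646, 0.0601]
tcp_rot: [-90.0, -0.0, -4.9]
wrist_force: [-0.4, -0.4, -0.4]
opening: 0.0499
```

```bash
cat >> h.py <<'E'
def blanks(name='wrist',save=None):
    c=camera(name);P=cloud(c);t=toT(P);z=P[...,2]*1000
    if save: np.savez(save,**c)
    ok=np.isfinite(z)&(abs(t[...,0])<97)&(t[...,1]>-138)&(t[...,1]<150)&(z>42)&(z<52)
    k,l,st,ce=cv2.connectedComponentsWithStats(ok.astype(np.uint8))
    for i in range(1,k):
        if st[i,4]>60: r=cv2.minAreaRect(t[l==i].astype(np.float32)); print(st[i,4],np.round(r[0],1),np.round(r[1],1),round(r[2],1),np.median(z[l==i]).round(1))
E
python3 - <<'E'
from h import *
planfrom([W(43.5,47.7,-14,1.8,.03)]); blanks()
E
```

```text
t 21.75 [0.6478 0.0646 0.0601] -4.89 q [ 5.7 18.4  9.9 81.5  0.  10.6] open 0.0499 F [-0.4 -0.4 -0.4]
[[0.0002, 0.0247, -0.0003, 0.0], [0.0004, 0.0494, -0.0006, 0.1], [0.0006, 0.0741, -0.0009, 0.1]]
1796 [-65.9  49. ] [30.  19.8] 87.4 45.8
1896 [-66.5 112.8] [30.2 22.3] 88.7 45.7
1856 [ -44.1 -118.8] [29.9 22.5] 2.0 45.5
1982 [-43.9 -95.4] [24.1 30.4] 89.0 45.5
1797 [-43.7 -69.2] [30.2 21.4] 1.9 45.6
3122 [-29.8  46.5] [30.  48.3] 86.0 45.8
3174 [-31.2 111.6] [30.3 48.2] 88.0 45.8
1203 [19.9 46.8] [23.8 30. ] 2.1 45.8
1205 [ 18.  114.8] [30.3 20.3] 88.3 45.8
1230 [  44.8 -119.4] [30.3 20.9] 1.9 45.6
1353 [ 44.7 -95.4] [27.5 30.3] 89.5 45.7
1151 [ 44.7 -69.3] [29.9 21.7] 0.6 45.7
1181 [42.1 47.5] [20.6 30. ] 1.8 45.8
1214 [ 43.6 113.6] [30.3 24.4] 87.7 45.8
987 [66.4 48.1] [22.1 29.9] 2.6 45.8
763 [ 66.8 113. ] [29.9 23.1] 88.8 45.8
```

>>> move_arm([
  [[0, 0.025, -0.0005, 0], [0, 0.05, -0.001, 0], [0, 0.067, -0.001, 0], [0, 0.0735, -0.001, 0], [0, 0.0735, -0.001, 0]],
])

```text
time: 22.3
ee_pos: [0.6472, 0.0617, -0.0135]
tcp_rot: [-90.0, 0.0, -5.3]
wrist_force: [0.3, -0.4, 1.1]
opening: 0.0498
```

>>> move_arm([
  [[0, 0, 0, 0], [0, 0, 0, 0], [0, 0, 0, 0], [0, 0, 0, 0]],
], claw=0.015)

```text
time: 22.7
ee_pos: [0.6483, 0.0623, -0.0122]
tcp_rot: [-90.0, -0.1, -5.1]
wrist_force: [-0.6, -1.2, 5.7]
opening: 0.0293
```

>>> move_arm([
  [[0, -0.005, 0, 0], [0, -0.015, 0, 0], [0, -0.02, 0, 0], [0, -0.02, 0, 0]],
])

```text
time: 23.1
ee_pos: [0.6481, 0.0623, 0.0077]
tcp_rot: [-90.0, -0.1, -5.1]
wrist_force: [0.1, -0.1, -3.9]
opening: 0.0289
```

```bash
python3 - <<'E'
from h import *
planfrom([W(45,1,8,1.8,.02)])
E
```

```text
t 23.1 [0.6481 0.0623 0.0077] -5.09 q [ 5.5 19.2  5.1 75.8  0.  10.6] open 0.0289 F [ 0.1 -0.1 -3.9]
[[0.0001, -0.0001, -0.0151, -0.0], [0.0002, -0.0002, -0.0303, -0.1], [0.0003, -0.0003, -0.0454, -0.1]]
```

Held (Fz -3.9 N, opening 29 mm). I'll shift it to y = 1 and set it down.

>>> move_arm([
  [[0, 0, -0.012, 0], [0, 0, -0.03, 0], [0, 0, -0.043, 0], [0, 0, -0.0455, 0], [0, 0.008, -0.0455, 0]],
])

```text
time: 23.6
ee_pos: [0.6442, 0.0159, -0.0006]
tcp_rot: [-90.0, -0.1, -5.2]
wrist_force: [0.4, 0.1, -3.2]
opening: 0.0292
```

>>> move_arm([
  [[0, 0.006, 0, 0], [0, 0.011, 0, 0], [0, 0.0125, 0, 0], [0, 0.0125, 0, 0]],
])

```text
time: 24.0
ee_pos: [0.6432, 0.0173, -0.0122]
tcp_rot: [-90.0, -0.0, -5.1]
wrist_force: [-8.4, -0.8, 12.2]
opening: 0.029
```

>>> move_arm([
  [[0, 0, 0, 0], [0, 0, 0, 0], [0, 0, 0, 0]],
], claw=0.05)

```text
time: 24.3
ee_pos: [0.6436, 0.0173, -0.014]
tcp_rot: [-90.0, -0.0, -5.1]
wrist_force: [-0.5, -0.1, 0.2]
opening: 0.0504
```

```bash
python3 - <<'E'
from h import *
p=get_obs()["ee_pos"]; planfrom([(p[0],p[1],.05,-5),W(-41,47.5,55,-4)])
E
```

```text
t 24.3 [ 0.6436  0.0173 -0.014 ] -5.06 q [ 1.5 18.9  2.3 73.4  0.   6.6] open 0.0504 F [-0.5 -0.1  0.2]
[[0.0, -0.032, 0.0, -0.0], [0.0, -0.064, 0.0, -0.1], [-0.028, -0.0657, 0.0163, 1.9], [-0.0559, -0.0674, 0.0326, 3.8], [-0.0839, -0.069, 0.0489, 5.7]]
```

>>> move_arm([
  [[0, -0.025, 0, 0], [0, -0.064, 0, 0], [-0.028, -0.0655, 0.0165, 1.9], [-0.056, -0.0675, 0.0325, 3.8], [-0.084, -0.069, 0.049, 5.7]],
])

```text
time: 24.8
ee_pos: [0.5635, 0.0738, 0.0552]
tcp_rot: [-90.0, -0.0, -10.9]
wrist_force: [0.4, 0.4, 0.1]
opening: 0.05
```

>>> move_arm([
  [[0, 0, 0, 0], [0, 0, 0, 0]],
])

```text
time: 25.0
ee_pos: [0.5643, 0.0737, 0.0554]
tcp_rot: [-90.0, -0.1, -10.7]
wrist_force: [0.2, 0.1, -0.1]
opening: 0.0499
```

```bash
python3 - <<'E'
from h import *
planfrom([W(-41,47.5,-14,-4,.03)]); blanks()
E
```

```text
t 25.0 [0.5643 0.0737 0.0554] -10.71 q [ 7.4  7.2 -3.9 78.9 -0.  18.2] open 0.0499 F [ 0.2  0.1 -0.1]
[[0.0001, 0.0231, -0.0001, 0.0], [0.0001, 0.0463, -0.0002, 0.1], [0.0002, 0.0694, -0.0002, 0.1]]
172 [ -93.3 -135.5] [7.4 4.8] 1.3 46.3
1323 [-65.3 113.1] [30.7 24.3] 88.4 45.8
2556 [-51.9  48.1] [29.7 48.1] 86.1 45.8
2314 [-31.7 111.8] [30.1 48.9] 87.7 45.8
1194 [-43.9 -70.3] [30.3 23.8] 1.0 45.7
1354 [-43.9 -96.3] [30.2 26.4] 0.5 45.7
1211 [ -43.8 -120. ] [30.6 19.9] 2.3 45.6
1008 [-16.4  45.5] [29.4 20.4] 87.2 45.8
255 [ 13.8 120.1] [19.5 12.2] 86.8 45.6
905 [32.5  7.1] [49.7 18.4] 1.0 45.8
464 [  39.7 -120.3] [21.5 18.9] 0.7 45.6
100 [ 71.2 124.2] [14.7  7.1] 3.1 45.9
```

>>> move_arm([
  [[0, 0.025, 0, 0], [0, 0.048, 0, 0], [0, 0.064, 0, 0], [0, 0.0695, 0, 0], [0, 0.0695, 0, 0]],
])

```text
time: 25.55
ee_pos: [0.5645, 0.0726, -0.0145]
tcp_rot: [-90.0, 0.0, -10.8]
wrist_force: [1.1, 0.9, 0.6]
opening: 0.0504
```

>>> move_arm([
  [[0, 0, 0, 0], [0, 0, 0, 0], [0, 0, 0, 0], [0, 0, 0, 0]],
], claw=0.015)

```text
time: 25.95
ee_pos: [0.5661, 0.0728, -0.0124]
tcp_rot: [-90.0, -0.2, -10.8]
wrist_force: [-1.7, -3.3, 10.1]
opening: 0.0291
```

>>> move_arm([
  [[0, -0.005, 0, 0], [0, -0.015, 0, 0], [0, -0.02, 0, 0], [0, -0.02, 0, 0]],
])

```text
time: 26.35
ee_pos: [0.5648, 0.0733, 0.0065]
tcp_rot: [-90.0, -0.1, -10.8]
wrist_force: [-0.5, 0.0, -4.4]
opening: 0.0293
```

```bash
python3 - <<'E'
from h import *
planfrom([W(-43,1,8,-2,.02)])
E
```

```text
t 26.35 [0.5648 0.0733 0.0065] -10.79 q [ 7.4  8.4 -8.  73.6  0.  18.2] open 0.0293 F [-0.5  0.  -4.4]
[[0.0003, -0.0005, -0.0155, -0.7], [0.0006, -0.001, -0.031, -1.3], [0.0009, -0.0015, -0.0465, -2.0]]
```

>>> move_arm([
  [[0, 0, -0.012, -0.5], [0, 0, -0.03, -1], [0.001, 0, -0.043, -2], [0.001, 0, -0.0465, -2], [0.001, 0.007, -0.0465, -2]],
])

```text
time: 26.85
ee_pos: [0.5569, 0.0268, -0.001]
tcp_rot: [-90.0, -0.1, -8.9]
wrist_force: [0.8, 0.2, -3.1]
opening: 0.0291
```

>>> move_arm([
  [[0, 0.006, 0, 0], [0, 0.011, 0, 0], [0, 0.013, 0, 0], [0, 0.013, 0, 0]],
])

```text
time: 27.25
ee_pos: [0.5561, 0.0278, -0.0125]
tcp_rot: [-90.0, -0.0, -8.8]
wrist_force: [-11.9, -1.0, 18.5]
opening: 0.0292
```

>>> move_arm([
  [[0, 0, 0, 0], [0, 0, 0, 0], [0, 0, 0, 0]],
], claw=0.05)

```text
time: 27.55
ee_pos: [0.5565, 0.0277, -0.0146]
tcp_rot: [-90.0, -0.0, -8.8]
wrist_force: [-0.4, -1.0, -0.4]
opening: 0.0503
```

```bash
python3 - <<'E'
from h import *
p=get_obs()["ee_pos"]; planfrom([(p[0],p[1],.08,-8.7),W(70,0,240,0)])
E
```

```text
t 27.55 [ 0.5565  0.0277 -0.0146] -8.77 q [  2.8   7.5 -11.4  71.1   0.   11.6] open 0.0503 F [-0.4 -1.  -0.4]
[[0.0, -0.0315, 0.0, -0.0], [0.0, -0.0631, 0.0, -0.0], [0.0, -0.0946, 0.0, -0.1], [0.0227, -0.1266, 0.0005, -0.4], [0.0454, -0.1586, 0.0011, -0.8]]
[[0.0227, -0.032, 0.0002, -0.4], [0.0454, -0.064, 0.0004, -0.8], [0.068, -0.096, 0.0007, -1.1]]
```

>>> move_arm([
  [[0, -0.02, 0, 0], [0, -0.055, 0, 0], [0, -0.09, 0, 0], [0.0225, -0.125, 0, -0.4], [0.0455, -0.1585, 0.001, -0.8]],
])

```text
time: 28.05
ee_pos: [0.6019, 0.0215, 0.1459]
tcp_rot: [-90.0, -0.1, -8.0]
wrist_force: [0.2, -0.1, 0.3]
opening: 0.0499
```

>>> move_arm([
  [[0.0225, -0.032, 0, -0.4], [0.0455, -0.064, 0, -0.8], [0.068, -0.096, 0, -1.1], [0.068, -0.096, 0, -1.1], [0.068, -0.096, 0, -1.1]],
])

```text
time: 28.55
ee_pos: [0.6697, 0.012, 0.2394]
tcp_rot: [-90.0, 0.0, -6.9]
wrist_force: [-0.6, 0.6, -0.6]
opening: 0.0499
```

```bash
python3 - <<'E'
from h import *
planfrom([]); blanks('wrist','w7.npz')
c=dict(np.load('w7.npz')); cv2.imwrite('pics/w7.png',c['color']); P=cloud(c);t=toT(P);z=P[...,2]*1000
g=(z>76)&(z<95)&(abs(t[...,0])<40)&(t[...,1]<-100); print("grip",g.sum(),cv2.minAreaRect(t[g].astype(np.float32)) if g.any() else "")
hsv=cv2.cvtColor(c["color"],cv2.COLOR_BGR2HSV);H,S,V=[hsv[...,i].astype(int) for i in range(3)]
m=((H<7)|(H>172))&(S>130)&(V>120)&(z>78)&(z<95)&(t[...,0]<-105)&(t[...,1]>60); print("pin",m.sum(),t[m].mean(0),np.median(z[m]))
E
```

```text
t 28.55 [0.6697 0.012  0.2394] -6.89 q [  1.   24.3  37.6 103.3   0.    7.9] open 0.0499 F [-0.6  0.6 -0.6]
486 [-69.4   2.5] [19.2 29.7] 0.2 45.8
487 [-67.2 113.1] [30.5 19.3] 89.6 45.9
910 [-34.3   1.3] [29.9 49.4] 88.1 45.8
450 [ -43.1 -119.3] [29.1 19.2] 0.8 45.7
947 [-43.1 -84. ] [50.  29.1] 89.8 45.8
922 [-31.2 111.7] [30.1 48.5] 88.3 45.9
797 [ 33.  114.1] [30.1 48.9] 87.5 45.9
366 [19.2  0.6] [20.5 28.6] 0.6 45.8
394 [41.7  1.6] [23.8 29.7] 3.6 45.7
1106 [ 44.8 -94.3] [70.3 29.1] 89.9 45.8
336 [68.8  2. ] [20.7 29.5] 0.4 45.9
332 [ 68.3 112.6] [30.  19.3] 89.2 45.7
grip 1045 ((0.9384784698486328, -149.11370849609375), (49.288944244384766, 22.09973907470703), 0.7188947200775146)
pin 0 [nan nan] nan<stdin>:6: RuntimeWarning: Mean of empty slice.
  ret = um.true_divide(
  return _methods._mean(a, axis=axis, dtype=dtype,
  ret = ret.dtype.type(ret / rcount)
```

View pics/w7.png

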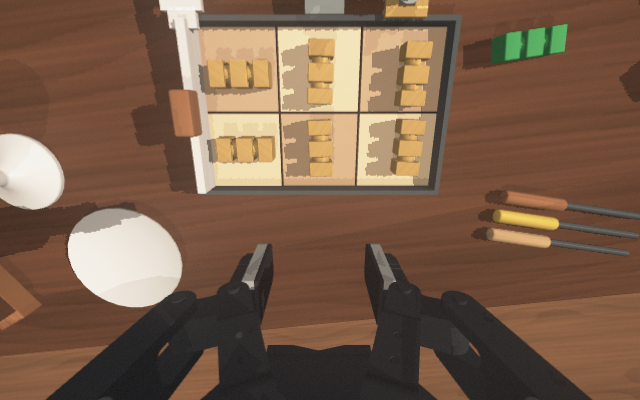

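All six blanks lie on separate tiles, at about (-44,2), (-43,-94), (-42,112), (44,1), (45,-94) and (43,113) mm, with tops at 46 mm. The gate is at the -y end (grip at y ≈ -149). The pin is out of this view, so I'll check it with the fixed cameras and then hand in.

```bash
python3 - <<'E'
from h import *
good=False
for n in("top","scene"):
    c=camera(n);P=cloud(c);t=toT(P);z=P[...,2]*1000;hsv=cv2.cvtColor(c["color"],cv2.COLOR_BGR2HSV);H,S,V=[hsv[...,i].astype(int) for i in range(3)]
    m=((H<7)|(H>172))&(S>130)&(V>120)&(z>45)&(z<95)&(t[...,0]<-105)&(t[...,0]>-150)&(t[...,1]>70)&(t[...,1]<120)
    if m.any(): print(n,m.sum(),t[m].mean(0),z[m].max()); good|=z[m].max()>78
print(good)
if good: print(job_done())
E
```

```text
top 61 [-128.61117243   94.06518643] 89.00622907445977
scene 99 [-121.86824439   96.48106415] 83.966100304662
True
the job is handed in; nothing more can be done
None
```

The job is handed in at about 28.6 s of the 72 s allowed, and my last checks found everything in place. `job_done` reports no verdict.

**Checks before hand-in**
- **Pin:** it hangs upright in the brass fork, released. The wrist camera put it within about 1 mm of the notch, with its top at 83 mm as expected. The last top and scene views were coarser: about 2 mm off across the slot in the top view, and 0.5 mm across and 7 mm along x in the scene view, which sees one side of the pin. Their heights were 89 and 84 mm.
- **Gate:** it is at about 0.155 m (needs to be above 0.146 m). The readings ran from 0.154 to 0.156 m.
- **Blanks:** all six lie flat, tops at 46 mm, one per tile, with wide gaps between them. Blanks 1 and 2 were already on their tiles, so I left them there. Blanks 5 and 6 went to the -y end tiles, and 3 and 4 to the middle tiles.
- **Chalice, punch pot, mallet and look-alikes:** I kept clear of all of them, but I did not measure their final positions.

**What went wrong or disagreed**
- The first pin grasp closed on nothing. The wrist camera showed the finger tips about 36 mm behind the reported TCP, not at it as the text says. I used that measured offset for every later grasp.
- Blanks 5 and 6 touched the floor about 4–5 mm sooner than I had calculated. The upward force was no more than about 19 N at any set-down.

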